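# Sort out the mixed-up bench stations

### The job

The four things on the bench stations stand on each other's plates. Put each in the middle of its own plate: the square glass jar on the square plate, the round sample pot on the round plate, the tally counter flat on the oblong plate, lengthwise along it, and the slim vial on the cross-shaped plate. Park a thing on the bare hexagonal cork mat when you need a free spot on the way (at least once) and leave the mat bare at the end; keep the four right way up and never stand them on the bare bench, and leave the dropper bottle among them where it is.

Things in the scene. Friction and masses are not known exactly. Their poses are not given: they have to be found in the camera images.
- stain_jar: Square glass staining jar with a flat glass lid (fixed to it), 56 x 56 mm walls, lid 58 x 58 mm from 85 to 92 mm high, a small round knob on top to 102 mm; about 0.22 kg. Origin at the centre of its underside, z up, x and y square to the walls. Grip across two facing walls, high up (65 to 80 mm above the underside), so that the gripper clears the lid and knob.
- tally_counter: Pale grey hand tally counter lying flat, display up: a rounded body 46 x 48 mm and 24 mm high, with a flat finger ring sticking out 18 mm at its -x end and a thumb key 12 mm at its +x end, 77 mm long in all (x); about 90 g. Origin at the centre of its underside, z up; its long side runs along its x. Grip across the 48 mm width (its y).
- sample_pot: Short round sample pot, body 42 mm across, screw cap 46 mm across from 42 to 55 mm high; 55 mm high, about 50 g. Origin at the centre of its underside, z up.
- vial: Slim round clear vial of capillary tubes, 29 mm across, its cap 30 mm across from 70 mm up; 86 mm high, about 30 g. Origin at the centre of its underside, z up.
- square_plate: A fixed flat plate of plain aluminium with a dark rubber inlay, 6 mm thick, on the bench; square, 100 x 100 mm, x and y square to its edges. The jar's own plate; origin at the centre of its underside (bench height, the top is 6 mm higher), z up.
- round_plate: A fixed flat plate of plain aluminium with a dark rubber inlay, 6 mm thick, on the bench; round, 110 mm across. The pot's own plate; origin at the centre of its underside (bench height, the top is 6 mm higher), z up.
- oblong_plate: A fixed flat plate of plain aluminium with a dark rubber inlay, 6 mm thick, on the bench; oblong, 68 mm (x) by 125 mm (y). The counter's own plate; origin at the centre of its underside (bench height, the top is 6 mm higher), z up.
- cross_plate: A fixed flat plate of plain aluminium with a dark rubber inlay, 6 mm thick, on the bench; a cross (plus sign) of two 54 x 124 mm bars, along x and y. The vial's own plate; origin at the centre of its underside (bench height, the top is 6 mm higher), z up.
- cork_mat: A fixed hexagonal cork mat, 104 mm across the flats, 6 mm thick, bare at the start: the free spot; origin at the centre of its underside (bench height, the top is 6 mm higher), z up.
- dropper_bottle: Bystander: small white dropper bottle, 29 mm across, 62 mm high, loose, standing on the bench among the plates; to be left where it stands. Origin at the centre of its underside, z up.
Mind the look-alikes: they are no part of the job. What is shaped like the round_plate but green or pink is not meant.

How it is judged:
On the way:
1. one of the four things stands released on the cork mat (((horizontal distance between stain_jar and cork_mat below 0.035 m and z of stain_jar in the frame of cork_mat between 0.003 and 0.01 m and angle between stain_jar's own z axis and vertical below 0.1 rad and linear speed of stain_jar below 0.02 m/s and angular speed of stain_jar below 0.2 rad/s and contact force between the fingers and stain_jar below 0.05 N) or (horizontal distance between sample_pot and cork_mat below 0.035 m and z of sample_pot in the frame of cork_mat between 0.003 and 0.01 m and angle between sample_pot's own z axis and vertical below 0.1 rad and linear speed of sample_pot below 0.02 m/s and angular speed of sample_pot below 0.2 rad/s and contact force between the fingers and sample_pot below 0.05 N) or (horizontal distance between tally_counter and cork_mat below 0.035 m and z of tally_counter in the frame of cork_mat between 0.003 and 0.01 m and angle between tally_counter's own z axis and vertical below 0.1 rad and linear speed of tally_counter below 0.02 m/s and angular speed of tally_counter below 0.2 rad/s and contact force between the fingers and tally_counter below 0.05 N) or (horizontal distance between vial and cork_mat below 0.035 m and z of vial in the frame of cork_mat between 0.003 and 0.01 m and angle between vial's own z axis and vertical below 0.1 rad and linear speed of vial below 0.02 m/s and angular speed of vial below 0.2 rad/s and contact force between the fingers and vial below 0.05 N))), for 0.2 s.
At the end, for the whole second after the job is handed in: The jar on the square, the pot on the round, the counter on the oblong and the vial on the cross-shaped plate: each centred within 15 mm, right way up (within 0.1 rad), released and at rest; the counter's long side along the oblong plate within 0.25 rad. (So the cork mat is bare.) (horizontal distance between stain_jar and square_plate below 0.015 m and z of stain_jar in the frame of square_plate between 0.003 and 0.01 m and angle between each of stain_jar, sample_pot, tally_counter, vial's own z axis and vertical below 0.1 rad and linear speed of each of stain_jar, sample_pot, tally_counter, vial below 0.02 m/s and angular speed of each of stain_jar, sample_pot, tally_counter, vial below 0.2 rad/s and contact force between the fingers and stain_jar below 0.05 N and horizontal distance between sample_pot and round_plate below 0.015 m and z of sample_pot in the frame of round_plate between 0.003 and 0.01 m and contact force between the fingers and sample_pot below 0.05 N and horizontal distance between tally_counter and oblong_plate below 0.015 m and z of tally_counter in the frame of oblong_plate between 0.003 and 0.01 m and contact force between the fingers and tally_counter below 0.05 N and horizontal distance between vial and cross_plate below 0.015 m and z of vial in the frame of cross_plate between 0.003 and 0.01 m and contact force between the fingers and vial below 0.05 N and angle between the x axis of tally_counter and the y axis of oblong_plate, either way round below 0.25 rad); the robot touches nothing.
It fails at once if one of the four things is stood on the bare bench (height (world z) of any of stain_jar, sample_pot, tally_counter, vial below 0.002 m).
It fails at once if one of the four things is tipped over (more than 0.6 rad) (angle between any of stain_jar, sample_pot, tally_counter, vial's own z axis and vertical above 0.6 rad).
It fails at once if the dropper bottle is shifted by more than 15 mm or knocked over (distance of dropper_bottle from where it was at the start of the episode above 0.015 m or angle between dropper_bottle's own z axis and vertical above 0.5 rad).
It also fails if it takes over 133 s, if anything falls off the work surface, if the arm or the gripper's body presses on something with over 40 N, if the wrist force passes 120 N, or if a joint passes its speed limit or range.

### The arm

A 6-joint arm with a two-finger parallel gripper is mounted at the origin on a cart in front of the work surface, level with it; the furniture and walls round the work are solid. World frame = base frame: x ahead of the robot, y to its left, z up, the work surface at z = 0. Lengths are in m, angles in rad, forces in N, time in s.
With the tool pointing down it reaches from about 0.35 to 0.925 m from the base axis. Payload 6.4 kg.
Tool frame: the origin (TCP) lies between the finger pads; the fingertips stand 11 mm ahead of it and the grasp point (between the pads) lies 8 mm behind it; z points along the fingers, y is the line along which they close (so a half turn about z gives the same grasp; the last joint's range is limited). The gripper opens to 85 mm and grips with 20 to 120 N. Pads are 22 mm wide; open, the fingers measure 114 mm over their backs; the gripper's body (76 mm by 85 mm) begins 54 mm behind the grasp point. The pads swing forward as they close: fully open they stand 13 mm farther back than shut.
Start: joints at [1.105, 0.245, 1.558, -0, 1.339, -0.174], TCP at [0.187, 0.623, 0.242] pointing down, gripper open.
Joint ranges: [-3.13, 3.13], [-1.02, 2.26], [0.13, 2.54], [-0.95, 4.09], [0.21, 2.88], [-2.74, 2.74]. Speed limits (rad/s): [2.57, 2.57, 3.14, 3.14, 3.14, 3.14].

### API

Orientations are given as a rotation vector (axis times angle).
In Python, from cell import arm gives the robot as it stands.
- The arm moves only by the tool play_rows, never from a script. Its argument "deltas" is a list of rows, each an object with "translation": the shift along the tool's x, y, z in cm, a list of three; "rot": the turn, a rotation vector about the tool's x, y, z in rad, a list of three; "gripper": the opening, from 0 (shut) to 1 (fully open). In form: [{"translation": [dx, dy, dz], "rot": [rx, ry, rz], "gripper": gripper}, ...]. A call has 1 to 5 rows; each row is the pose to reach, as a shift and turn from the pose commanded when the call began, along the tool's axes at that moment; what a row does not reach only later rows make up. A row lasts 1/12 s, in which the tool goes at most 41.7 mm and 7.16 degrees, less where a joint would pass 70% of its speed; a pose out of reach is approached as far as the arm can. A call with a gripper value outside its range is refused whole. The fingers move at their own pace and stop on an object; "newtons" is the grip in N (left out, the last holds). Time passes only in rows, so rows that repeat a pose let the fingers close. It gives the time, the measured TCP pose, the force, the opening and the grip force at its end, in the units of the state.
- arm.sense(): the state, without advancing time (a new reading comes with each control period).
- arm.get_image(name): name is "scene" or "side" or "wrist"; returns (picture, depth): 384x512x3 uint8, red, green, blue; 384x512 float32, m along the optical axis (not along the pixel's ray), 0 where there is no reading.
- arm.camera_model(name): a dict with "camera_matrix" (3x3 intrinsics, pixels), "R" (3x3) and "t" (3): a world point X has camera coordinates R X + t; the wrist camera has in their place "mount" (4x4, takes a point from camera to tool coordinates, whose origin is the TCP and whose axes are the flange's). Camera axes: x right, y down, z forward; pixel columns grow to the right and rows downward; lengths in m; the calibration is good to about 2 mm. A picture is of the moment at which its call begins: read the wrist's pose just before it. camera_model takes no time and is no camera call.
- arm.sign_off(): hands the job in; it is judged then, once.
The state is a dict: "t": time; "q": joint angles; "joint_vel": joint speeds; "joint_efforts": joint torques, N m; "position": TCP position; "tool_rot": TCP orientation; "ft_force": force on the tool from outside, world axes, zero at the start; "wrist_torque": the same for the moment, N m; "opening": opening from 0.0 (shut) to 1.0 (fully open); "grip_force": force on a finger pad.
Only numpy, scipy, OpenCV 4.12 (cv2) and the standard library are available. Lean on these libraries where they do the work, as an engineer would, in place of code of your own. Each camera call takes 0.05 s, during which the arm holds its last target. There are 200 camera calls.

## Working session

There is one attempt and no reset: what is moved stays moved. The work goes in short steps, Python scripts to look and compute and a tool call to move; the robot and the scene stay as the last step left them, time stands still between calls to the robot, and variables do not carry over. Pictures are saved under pics/ and viewed, at most 14 in all, crops included, and the job is handed in when it is done.

Besides the shell and the picture viewer there is one more tool, called after ">>>" as name(argument=value, ...) on one line, values as JSON. play_rows: Moves the arm, as the interface text tells. Its arguments: {"type":"object","properties":{"deltas":{"type":"array","items":{"type":"object","properties":{"translation":{"type":"array","items":{"type":"number"}},"rot":{"type":"array","items":{"type":"number"}},"gripper":{"type":"number"}}}},"newtons":{"type":"number"}},"required":["deltas"]}

```bash
mkdir -p pics; ls
python3 - <<'E'
from cell import arm
import cv2,numpy as np
s=arm.sense();print({k:np.round(v,3).tolist() for k,v in s.items()})
for n in ("scene","side"):
    p,d=arm.get_image(n);np.savez(f"pics/{n}0.npz",p=p,d=d)
    cv2.imwrite(f"pics/{n}0.png",p[...,::-1])
    m=arm.camera_model(n);print(n,{k:np.round(v,3).tolist() for k,v in m.items()})
print(np.round(arm.camera_model("wrist")["mount"],3), arm.camera_model("wrist")["camera_matrix"])
E
```

```text
pics
{'t': 0.0, 'q': [1.105, 0.246, 1.559, 0.0, 1.339, -0.174], 'joint_vel': [0.001, 0.001, 0.001, -0.001, 0.0, 0.0], 'joint_efforts': [0.0, -42.951, -32.613, -0.0, 0.005, -0.0], 'position': [0.187, 0.622, 0.241], 'tool_rot': [-0.457, -3.108, 0.003], 'ft_force': [-1.074, 0.078, 0.354], 'wrist_torque': [-0.008, -0.037, 0.008], 'grip_force': 0.0, 'opening': 1.0}
scene {'camera_matrix': [[391.818, 0.0, 257.69], [0.0, 391.818, 191.389], [0.0, 0.0, 1.0]], 'R': [[0.874, -0.486, -0.011], [-0.316, -0.55, -0.773], [0.369, 0.679, -0.635]], 't': [-0.374, 0.287, 1.012]}
side {'camera_matrix': [[402.005, 0.0, 260.166], [0.0, 402.005, 193.356], [0.0, 0.0, 1.0]], 'R': [[-0.991, -0.135, 0.004], [-0.09, 0.641, -0.762], [0.1, -0.756, -0.647]], 't': [0.534, -0.03, 1.523]}
[[-0.001 -0.957 -0.291  0.074]
 [ 1.    -0.    -0.001  0.   ]
 [ 0.    -0.291  0.957 -0.13 ]
 [ 0.     0.     0.     1.   ]] [[331.54420566   0.         256.71059888]
 [  0.         331.54420566 190.45002268]
 [  0.           0.           1.        ]]
```

View pics/scene0.png

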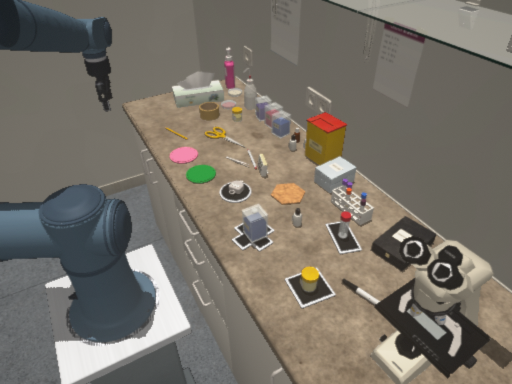

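View pics/side0.png

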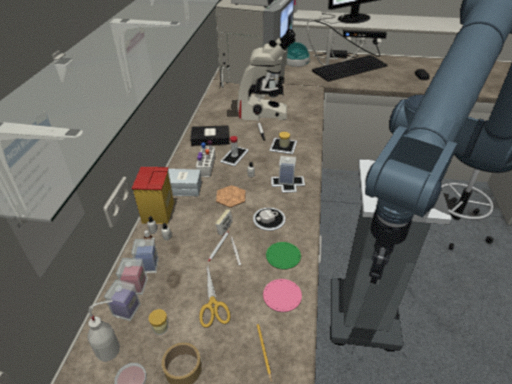

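The scene view shows the counter on the round plate (236,190), jar on the cross (253,230), pot on the square (310,285) and vial on the oblong (344,235). The cork mat is at (288,193) and the dropper bottle at (297,217). Round candidates are dark/aluminium (236,190), green (201,174) and pink (183,155). The dark aluminium one fits the description.

```bash
cat > h.py <<'E'
from cell import arm
import cv2,numpy as np
from scipy.spatial.transform import Rotation as Rn
def cam(n,s=None):
    m=arm.camera_model(n);K=np.array(m["camera_matrix"])
    if n!="wrist": return K,np.array(m["R"]),np.array(m["t"])
    M=np.array(m["mount"]);T=np.eye(4);T[:3,:3]=Rn.from_rotvec(s["tool_rot"]).as_matrix();T[:3,3]=s["position"]
    W=np.linalg.inv(T@M);return K,W[:3,:3],W[:3,3]
def toplane(c,uv,z):
    K,R,t=c;uv=np.atleast_2d(np.asarray(uv,float))
    r=(np.linalg.inv(K)@np.c_[uv,np.ones(len(uv))].T).T@R;o=-R.T@t
    return o+r*((z-o[2])/r[:,2])[:,None]
def proj(c,X):
    K,R,t=c;p=(K@(R@np.atleast_2d(X).T+t[:,None])).T;return p[:,:2]/p[:,2:]
def cloud(c,d):
    K,R,t=c;v,u=np.mgrid[:d.shape[0],:d.shape[1]]
    P=np.stack([(u-K[0,2])/K[0,0]*d,(v-K[1,2])/K[1,1]*d,d],-1)
    return (P-t)@R
E
python3 - <<'E'
from h import *
f=np.load("pics/scene0.npz");p=f["p"];c=cam("scene")
for n,uv,z in [("round",(236,191),.006),("cross",(253,235),.006),("square",(310,288),.006),("obl",(344,237),.006),("cork",(288,193),.006),("drop",(297,224),0),("green",(201,174),0),("vialcap",(346,215),.09),("pottop",(310,271),.061)]:
    X=toplane(c,uv,z)[0];print(n,X.round(3),np.hypot(*X[:2]).round(3))
cv2.imwrite("pics/c1.png",cv2.resize(p[145:310,170:370],None,fx=3.9,fy=3.6,interpolation=cv2.INTER_CUBIC)[...,::-1])
E
```

```text
round [0.478 0.242 0.006] 0.535
cross [0.428 0.028 0.006] 0.429
square [ 0.466 -0.217  0.006] 0.514
obl [ 0.661 -0.115  0.006] 0.671
cork [0.627 0.143 0.006] 0.643
drop [0.573 0.007 0.   ] 0.573
green [0.413 0.4   0.   ] 0.575
vialcap [ 0.661 -0.107  0.09 ] 0.669
pottop [ 0.469 -0.205  0.061] 0.512
```

View pics/c1.png

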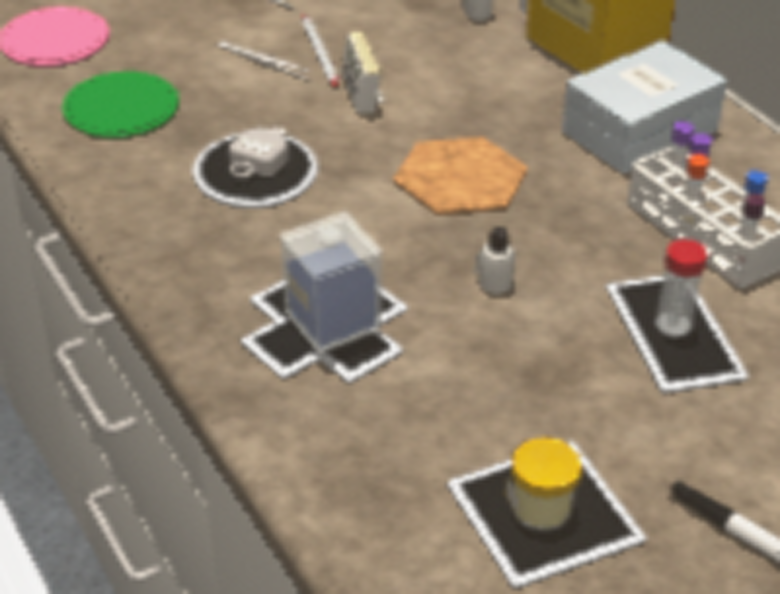

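The enlarged crop confirms it. The round plate with white rim and dark inlay carries the counter (255,165 in the crop), and the green and pink discs to its left are the look-alikes. The things sit in one 4-cycle, so the order is pot→mat, jar→square, vial→cross, counter→oblong, pot→round. First I'll take an overhead wrist view.

>>> play_rows(deltas=[{"translation":[-2.66,-2.9,-0.7],"rot":[0,0,0],"gripper":1},{"translation":[-5.32,-5.8,-1.4],"rot":[0,0,0],"gripper":1},{"translation":[-8,-8.7,-2.1],"rot":[0,0,0],"gripper":1},{"translation":[-10.6,-11.6,-2.8],"rot":[0,0,0],"gripper":1},{"translation":[-13.3,-14.5,-3.5],"rot":[0,0,0],"gripper":1}])

```text
t: 0.52
position: [0.2727, 0.4436, 0.277]
tool_rot: [-0.455, -3.108, 0.001]
ft_force: [0.7, 0.9, 0.5]
opening: 0.999
grip_force: 0.0
```

>>> play_rows(deltas=[{"translation":[-13.3,-14.5,-3.5],"rot":[0,0,0],"gripper":1},{"translation":[-13.3,-14.5,-3.5],"rot":[0,0,0],"gripper":1},{"translation":[-13.3,-14.5,-3.5],"rot":[0,0,0],"gripper":1},{"translation":[-13.3,-14.5,-3.5],"rot":[0,0,0],"gripper":1},{"translation":[-13.3,-14.5,-3.5],"rot":[0,0,0],"gripper":1}])

```text
t: 0.93
position: [0.3588, 0.266, 0.3126]
tool_rot: [0.458, 3.107, -0.0]
ft_force: [0.2, 0.6, -0.6]
opening: 1.005
grip_force: 0.0
```

>>> play_rows(deltas=[{"translation":[-13.3,-14.5,-3.5],"rot":[0,0,0],"gripper":1},{"translation":[-13.3,-14.5,-3.5],"rot":[0,0,0],"gripper":1},{"translation":[-13.3,-14.5,-3.5],"rot":[0,0,0],"gripper":1},{"translation":[-13.3,-14.5,-3.5],"rot":[0,0,0],"gripper":1},{"translation":[-13.3,-14.5,-3.5],"rot":[0,0,0],"gripper":1}])

```text
t: 1.35
position: [0.4445, 0.0886, 0.3476]
tool_rot: [0.459, 3.107, -0.0]
ft_force: [0.1, 0.3, 0.4]
opening: 1.002
grip_force: 0.0
```

>>> play_rows(deltas=[{"translation":[-5.4,-5.8,-1.5],"rot":[0,0,0],"gripper":1},{"translation":[-5.4,-5.8,-1.5],"rot":[0,0,0],"gripper":1},{"translation":[-5.4,-5.8,-1.5],"rot":[0,0,0],"gripper":1},{"translation":[-5.4,-5.8,-1.5],"rot":[0,0,0],"gripper":1},{"translation":[-5.4,-5.8,-1.5],"rot":[0,0,0],"gripper":1}])

```text
t: 1.77
position: [0.4787, 0.0202, 0.3616]
tool_rot: [-0.457, -3.107, -0.001]
ft_force: [-0.1, 0.4, 1.0]
opening: 1.002
grip_force: 0.0
```

Run:
```python
from h import *
s=arm.sense();print(s["t"],np.round(s["position"],3),np.round(s["tool_rot"],3),np.round(s["q"],2))
p,d=arm.get_image("wrist");np.savez("pics/w1.npz",p=p,d=d,pos=s["position"],rot=s["tool_rot"])
cv2.imwrite("pics/w1.png",cv2.resize(p,(784,588),interpolation=cv2.INTER_CUBIC)[...,::-1])
```

```text
1.7667 [0.479 0.02  0.362] [-4.570e-01 -3.107e+00 -1.000e-03] [-0.2  -0.24  1.83  0.    1.55 -1.47]
```

View pics/w1.png

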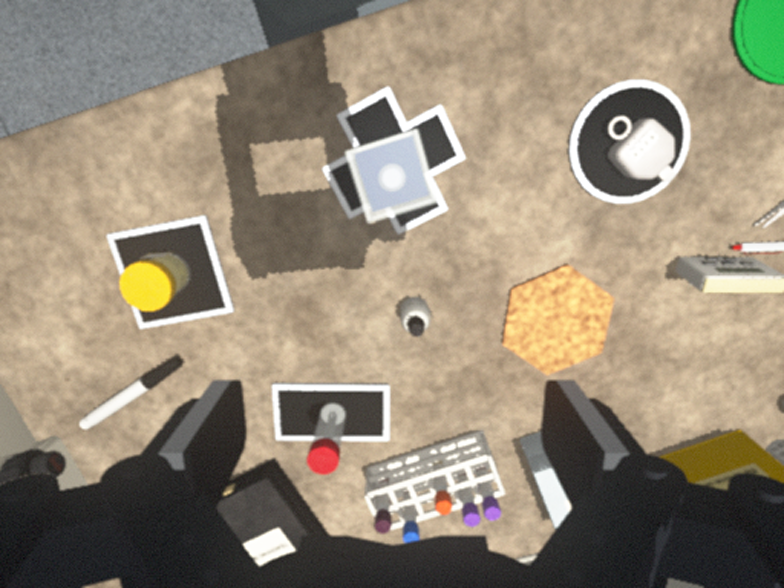

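Overhead view: pot cap (148,285) on the square plate, jar knob (393,177) on the cross, counter ring (620,127) to key (668,174) on the round, vial cap (323,456) on the oblong. The mat is at (558,320) and the dropper bottle at (414,318).

```bash
cat >> h.py <<'E'
def load(fn):
    f=np.load(fn);return f["p"],f["d"],cam("wrist",dict(position=f["pos"],tool_rot=f["rot"]))
def th(R): 
    return np.arctan2(R[1,0],R[0,0])
def go(x,y,z,theta=None):
    "delta to target in tool axes (cm), yaw rz (rad)"
    s=arm.sense();R=Rn.from_rotvec(s["tool_rot"]).as_matrix()
    tr=R.T@(np.array([x,y,z])-s["position"])*100
    out=f"t {s['t']:.1f} pos {np.round(s['position'],4)} th {np.degrees(th(R)):.1f} tr {np.round(tr,2)} len {np.linalg.norm(tr):.1f}"
    if theta is not None:
        c,n=np.cos(theta),np.sin(theta);Rt=np.array([[c,n,0],[n,-c,0],[0,0,-1]])
        out+=f" rot {np.round(Rn.from_matrix(R.T@Rt).as_rotvec(),3)}"
    print(out)
E
python3 - <<'E'
from h import *
p,d,c=load("pics/w1.npz");k=512/784
P=lambda L,z:toplane(c,(np.array(L,float)+.5)*k-.5,z)[:,:2]
def rect(n,L,z):
    w=P(L,z);r=cv2.minAreaRect((w*1000).astype(np.float32));print(n,"mean",w.mean(0).round(4),"rect",np.round(r[0],1),np.round(r[1],1),round(r[2],1))
rect("square",[(108,236),(205,217),(232,312),(143,327)],.006)
rect("oblong",[(272,385),(390,385),(390,440),(274,440)],.006)
rect("cork",[(503,343),(511,290),(567,265),(613,296),(604,350),(550,374)],.006)
rect("jarlid",[(347,150),(417,131),(440,204),(372,221)],.098)
print("knob",P([(393,177)],.108),"cross",P([(393,161)],.006),"vialbase",P([(333,414)],.006),"drop cap",P([(416,326)],.062))
w=P([(569,141),(691,141),(630,80),(630,203)],.006);print("round",w[:2].mean(0),w[2:].mean(0))
print("ctr ring",P([(620,127)],.015),"key",P([(668,174)],.02))
hsv=cv2.cvtColor(p,cv2.COLOR_RGB2HSV)
for n,lo,hi,z,box in [("pot",(20,150,150),(35,255,255),.061,(60,160,120,220)),("vial",(0,150,80),(8,255,255),.092,(190,280,230,320)),("cork",(8,90,120),(22,255,255),.006,(315,165,410,250)),("body",(0,0,150),(180,60,255),.03,(395,65,448,125))]:
    m=cv2.inRange(hsv,lo,hi);mm=np.zeros_like(m);x0,y0,x1,y1=box;mm[y0:y1,x0:x1]=m[y0:y1,x0:x1]
    cs=cv2.findContours(mm,0,1)[0];q=max(cs,key=cv2.contourArea)[:,0]
    w=(toplane(c,q,z)[:,:2]*1000).astype(np.float32)
    print(n,"circ",np.round(cv2.minEnclosingCircle(w)[0],1),round(cv2.minEnclosingCircle(w)[1],1),[np.round(a,1) for a in cv2.minAreaRect(w)])
C=cloud(c,d);m=(C[...,2]>.012)&(C[...,2]<.05)&(np.hypot(C[...,0]-.478,C[...,1]-.242)<.06)&(d>0)
w=(C[m][:,:2]*1000).astype(np.float32);print("ctr depth",len(w),w.mean(0),cv2.minAreaRect(w),np.percentile(C[m][:,2],90))
E
```

```text
square mean [ 0.4685 -0.2056] rect [ 468.8 -205.9] [97.7 97.7] 84.1
oblong mean [ 0.6605 -0.1044] rect [ 660.3 -105. ] [127.5  66.8] 73.2
cork mean [0.6266 0.1504] rect [626.7 150.7] [119.8 102.3] 39.0
jarlid mean [0.4355 0.0336] rect [435.6  33.7] [60.6 54. ] 2.0
knob [[0.43438301 0.033147  ]] cross [[0.42748411 0.03512931]] vialbase [[ 0.66212246 -0.10328804]] drop cap [[0.56956842 0.01402392]]
round [0.47322218 0.24847457] [0.47548051 0.24811556]
ctr ring [[0.45748457 0.2379959 ]] key [[0.50990414 0.2709587 ]]
pot circ [ 465.4 -204.2] 23.8 [array([ 465.2, -203.9]), array([45.4, 46.4]), np.float64(40.7)]
vial circ [651.3 -99.6] 14.0 [array([645.8, -99.6]), array([28. , 12.7]), np.float64(90.0)]
cork circ [626.6 149.4] 59.9 [array([626.8, 149.1]), array([119.7, 105.5]), np.float64(38.7)]
body circ [478.8 255.2] 42.6 [array([483.4, 254.8]), array([74.3, 66.5]), np.float64(0.4)]
ctr depth 1352 [481.42834 249.48259] ((481.6771545410156, 250.47412109375), (50.913455963134766, 66.6697769165039), 88.44844818115234) 0.02966294612074798
```

```bash
python3 -c "
from h import *
go(.4653,-.204,.15);go(.4653,-.204,.044)"
```

```text
t 1.8 pos [0.4785 0.0207 0.3617] th 163.3 tr [ -5.21 -21.91  21.16] len 30.9
t 1.8 pos [0.4785 0.0207 0.3617] th 163.3 tr [ -5.22 -21.91  31.76] len 38.9
```

>>> play_rows(deltas=[{"translation":[-3.5,-14.5,12],"rot":[0,0,0],"gripper":1},{"translation":[-3.5,-14.5,12],"rot":[0,0,0],"gripper":1},{"translation":[-3.5,-14.5,12],"rot":[0,0,0],"gripper":1},{"translation":[-3.5,-14.5,12],"rot":[0,0,0],"gripper":1},{"translation":[-3.5,-14.5,12],"rot":[0,0,0],"gripper":1}])

```text
t: 2.23
position: [0.4691, -0.1291, 0.2391]
tool_rot: [-0.455, -3.105, -0.001]
ft_force: [0.3, 0.2, 0.2]
opening: 0.997
grip_force: 0.0
```

>>> play_rows(deltas=[{"translation":[-1.7,-7.4,9],"rot":[0,0,0],"gripper":1},{"translation":[-1.7,-7.4,9],"rot":[0,0,0],"gripper":1},{"translation":[-1.7,-7.4,9],"rot":[0,0,0],"gripper":1},{"translation":[-1.7,-7.4,9],"rot":[0,0,0],"gripper":1},{"translation":[-1.7,-7.4,9],"rot":[0,0,0],"gripper":1}])

```text
t: 2.65
position: [0.4648, -0.2033, 0.1505]
tool_rot: [-0.456, -3.105, -0.004]
ft_force: [0.1, 0.6, -0.6]
opening: 1.001
grip_force: 0.0
```

Run:
```python
from h import *
go(.4653,-.204,.044)
s=arm.sense();p,d=arm.get_image("wrist");np.savez("pics/w2.npz",p=p,d=d,pos=s["position"],rot=s["tool_rot"])
c=cam("wrist",s);m=cv2.inRange(cv2.cvtColor(p,cv2.COLOR_RGB2HSV),(20,150,120),(35,255,255))
q=max(cv2.findContours(m,0,1)[0],key=cv2.contourArea)[:,0];print(q.min(0),q.max(0))
w=(toplane(c,q,.061)[:,:2]*1000).astype(np.float32);print(cv2.minEnclosingCircle(w))
```

```text
t 2.6 pos [ 0.4648 -0.2033  0.1505] th 163.3 tr [-0.11 -0.07 10.65] len 10.7
[221 168] [285 231]
((463.69451904296875, -206.28311157226562), 23.39791488647461)
```

>>> play_rows(deltas=[{"translation":[0,-0.2,3.5],"rot":[0,0,0],"gripper":1},{"translation":[0,-0.2,7],"rot":[0,0,0],"gripper":1},{"translation":[0,-0.2,9.5],"rot":[0,0,0],"gripper":1},{"translation":[0,-0.2,10.6],"rot":[0,0,0],"gripper":1},{"translation":[0,-0.2,10.6],"rot":[0,0,0],"gripper":1}])

```text
t: 3.12
position: [0.4648, -0.2047, 0.0453]
tool_rot: [-0.453, -3.106, -0.002]
ft_force: [0.7, -0.8, 0.1]
opening: 0.998
grip_force: 0.0
```

>>> play_rows(deltas=[{"translation":[0,0,0],"rot":[0,0,0],"gripper":0.3},{"translation":[0,0,0],"rot":[0,0,0],"gripper":0.3},{"translation":[0,0,0],"rot":[0,0,0],"gripper":0.3},{"translation":[0,0,0],"rot":[0,0,0],"gripper":0.3},{"translation":[0,0,0],"rot":[0,0,0],"gripper":0.3}], newtons=30)

```text
t: 3.53
position: [0.4668, -0.2074, 0.0486]
tool_rot: [0.456, 3.105, -0.002]
ft_force: [-0.2, 2.5, 5.8]
opening: 0.528
grip_force: 30.0
```

>>> play_rows(deltas=[{"translation":[0,0,0],"rot":[0,0,0],"gripper":0.3},{"translation":[0,0,0],"rot":[0,0,0],"gripper":0.3},{"translation":[0,0,0],"rot":[0,0,0],"gripper":0.3},{"translation":[0,0,0],"rot":[0,0,0],"gripper":0.3},{"translation":[0,0,0],"rot":[0,0,0],"gripper":0.3}], newtons=30)

```text
t: 3.95
position: [0.4668, -0.2075, 0.0486]
tool_rot: [0.457, 3.105, -0.002]
ft_force: [1.0, 1.2, 6.4]
opening: 0.528
grip_force: 30.0
```

>>> play_rows(deltas=[{"translation":[0,0,-2.5],"rot":[0,0,0],"gripper":0.3},{"translation":[0,0,-5],"rot":[0,0,0],"gripper":0.3},{"translation":[0,0,-8],"rot":[0,0,0],"gripper":0.3},{"translation":[0,0,-11],"rot":[0,0,0],"gripper":0.3},{"translation":[0,0,-11],"rot":[0,0,0],"gripper":0.3}])

```text
t: 4.37
position: [0.4688, -0.2091, 0.164]
tool_rot: [0.455, 3.096, -0.01]
ft_force: [1.7, -0.6, 0.3]
opening: 0.524
grip_force: 31.1
```

Run:
```python
from h import *
go(.6265,.150,.154)
s=arm.sense();p,d=arm.get_image("wrist");c=cam("wrist",s);m=cv2.inRange(cv2.cvtColor(p,cv2.COLOR_RGB2HSV),(20,150,120),(35,255,255))
q=max(cv2.findContours(m,0,1)[0],key=cv2.contourArea)[:,0]
z=s["position"][2]+.061-.0486
w=(toplane(c,q,z)[:,:2]*1000).astype(np.float32);print(cv2.minEnclosingCircle(w),s["position"],s["grip_force"])
C=cloud(c,d);print("cap z",np.percentile(C[m>0][:,2],[50,90]))
cv2.imwrite("pics/w3.png",p[...,::-1])
```

```text
t 4.4 pos [ 0.4688 -0.2091  0.164 ] th 163.3 tr [-4.76 38.93  0.88] len 39.2
((463.9568176269531, -207.77880859375), 24.279489517211914) [ 0.46882382 -0.20913296  0.16396048] 31.13621413707733
cap z [0.17504736 0.17581746]
```

View pics/w3.png

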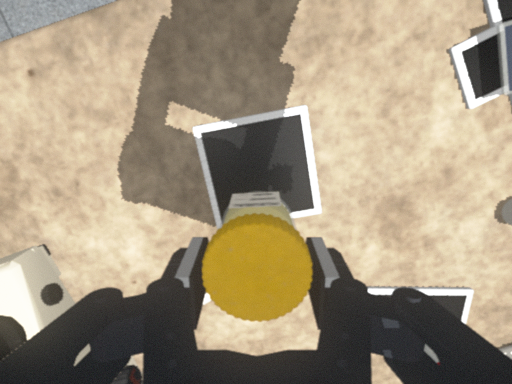

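The view shows the pot held upright (cap at 257,267), with the square plate now bare. Next it goes to the mat.

>>> play_rows(deltas=[{"translation":[-0.4,3.5,0],"rot":[0,0,0],"gripper":0.3},{"translation":[-0.9,7.5,0],"rot":[0,0,0],"gripper":0.3},{"translation":[-1.4,11.5,0],"rot":[0,0,0],"gripper":0.3},{"translation":[-1.9,15.5,0],"rot":[0,0,0],"gripper":0.3},{"translation":[-2.4,19.5,0],"rot":[0,0,0],"gripper":0.3}])

```text
t: 4.83
position: [0.5441, -0.0248, 0.1554]
tool_rot: [-0.457, -3.107, -0.0]
ft_force: [0.1, -0.8, -0.1]
opening: 0.529
grip_force: 31.2
```

>>> play_rows(deltas=[{"translation":[-0.5,4,0],"rot":[0,0,0],"gripper":0.3},{"translation":[-1,8,0],"rot":[0,0,0],"gripper":0.3},{"translation":[-1.5,12,0],"rot":[0,0,0],"gripper":0.3},{"translation":[-2,16,0],"rot":[0,0,0],"gripper":0.3},{"translation":[-2.4,19.3,0],"rot":[0,0,0],"gripper":0.3}])

```text
t: 5.25
position: [0.6227, 0.1539, 0.155]
tool_rot: [-0.455, -3.107, 0.0]
ft_force: [0.8, -1.0, -0.7]
opening: 0.528
grip_force: 31.2
```

>>> play_rows(deltas=[{"translation":[0,0,2],"rot":[0,0,0],"gripper":0.3},{"translation":[0,0,4],"rot":[0,0,0],"gripper":0.3},{"translation":[0,0,6],"rot":[0,0,0],"gripper":0.3},{"translation":[0,0,7],"rot":[0,0,0],"gripper":0.3},{"translation":[0,0,7],"rot":[0,0,0],"gripper":0.3}])

```text
t: 5.67
position: [0.6201, 0.151, 0.0822]
tool_rot: [-0.456, -3.101, 0.002]
ft_force: [-0.3, 0.3, -0.5]
opening: 0.53
grip_force: 31.2
```

```bash
python3 -c "
from h import *
go(.6265,.150,.050)"
```

```text
t 5.7 pos [0.6201 0.151  0.0822] th 163.3 tr [-0.67  0.1   3.22] len 3.3
```

>>> play_rows(deltas=[{"translation":[-0.5,0,1.5],"rot":[0,0,0],"gripper":0.3},{"translation":[-0.5,0,2.6],"rot":[0,0,0],"gripper":0.3},{"translation":[-0.5,0,3.1],"rot":[0,0,0],"gripper":0.3},{"translation":[-0.5,0,3.4],"rot":[0,0,0],"gripper":0.3},{"translation":[-0.5,0,3.4],"rot":[0,0,0],"gripper":0.3}])

```text
t: 6.08
position: [0.6271, 0.1497, 0.0519]
tool_rot: [-0.457, -3.107, 0.0]
ft_force: [0.1, 0.6, -1.3]
opening: 0.528
grip_force: 31.2
```

>>> play_rows(deltas=[{"translation":[0,0,0.2],"rot":[0,0,0],"gripper":0.3},{"translation":[0,0,0.3],"rot":[0,0,0],"gripper":0.3},{"translation":[0,0,0.4],"rot":[0,0,0],"gripper":0.3},{"translation":[0,0,0.4],"rot":[0,0,0],"gripper":0.3},{"translation":[0,0,0.4],"rot":[0,0,0],"gripper":0.3}])

```text
t: 6.5
position: [0.6279, 0.1499, 0.0487]
tool_rot: [0.457, 3.107, 0.0]
ft_force: [0.3, 0.1, 0.9]
opening: 0.53
grip_force: 31.3
```

>>> play_rows(deltas=[{"translation":[0,0,0.15],"rot":[0,0,0],"gripper":0.53},{"translation":[0,0,0.15],"rot":[0,0,0],"gripper":0.65},{"translation":[0,0,0.15],"rot":[0,0,0],"gripper":0.8},{"translation":[0,0,0.15],"rot":[0,0,0],"gripper":0.9},{"translation":[0,0,0.15],"rot":[0,0,0],"gripper":1}])

```text
t: 6.92
position: [0.6274, 0.1498, 0.0466]
tool_rot: [-0.457, -3.108, 0.0]
ft_force: [0.5, -0.4, -0.5]
opening: 0.998
grip_force: 0.0
```

>>> play_rows(deltas=[{"translation":[0,0,0],"rot":[0,0,0],"gripper":1},{"translation":[0,0,0],"rot":[0,0,0],"gripper":1},{"translation":[0,0,0],"rot":[0,0,0],"gripper":1},{"translation":[0,0,-3],"rot":[0,0,0],"gripper":1},{"translation":[0,0,-6],"rot":[0,0,0],"gripper":1}])

```text
t: 7.33
position: [0.6256, 0.1496, 0.1048]
tool_rot: [-0.456, -3.102, 0.002]
ft_force: [0.2, -0.2, 1.0]
opening: 1.002
grip_force: 0.0
```

>>> play_rows(deltas=[{"translation":[0,0,-4],"rot":[0,0,0],"gripper":1},{"translation":[0,0,-8],"rot":[0,0,0],"gripper":1},{"translation":[0,0,-12],"rot":[0,0,0],"gripper":1},{"translation":[0,0,-14],"rot":[0,0,0],"gripper":1},{"translation":[0,0,-14],"rot":[0,0,0],"gripper":1}])

```text
t: 7.75
position: [0.6307, 0.1501, 0.2546]
tool_rot: [0.455, 3.096, 0.004]
ft_force: [0.1, 0.2, 0.7]
opening: 0.998
grip_force: 0.0
```

Run:
```python
from h import *
s=arm.sense();p,d=arm.get_image("wrist");np.savez("pics/w4.npz",p=p,d=d,pos=s["position"],rot=s["tool_rot"])
c=cam("wrist",s);m=cv2.inRange(cv2.cvtColor(p,cv2.COLOR_RGB2HSV),(22,180,120),(35,255,255))
q=max(cv2.findContours(m,0,1)[0],key=cv2.contourArea)[:,0]
w=(toplane(c,q,.061)[:,:2]*1000).astype(np.float32);print(cv2.minEnclosingCircle(w))
C=cloud(c,d);print("cap z",np.percentile(C[m>0][:,2],[50,90]))
# square plate empty: from w1 estimates; jar target
go(.435,.0335,.26,np.radians(182))
go(.435,.0335,.26,np.radians(92))
cv2.imwrite("pics/w4.png",p[...,::-1])
```

```text
((625.8583984375, 151.38485717773438), 22.542516708374023)
cap z [0.05969483 0.06069934]
t 7.8 pos [0.6293 0.1499 0.2508] th 163.3 tr [ 15.25 -16.74  -1.06] len 22.7 rot [ 0.001  0.007 -0.327]
t 7.8 pos [0.6293 0.1499 0.2508] th 163.3 tr [ 15.25 -16.74  -1.06] len 22.7 rot [0.006 0.004 1.244]
```

View pics/w4.png

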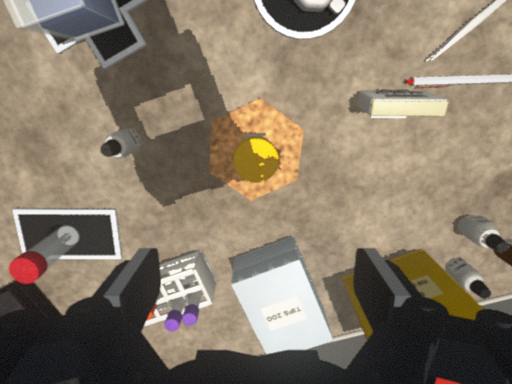

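The pot stands on the mat at (256,158). Next is the jar, at upper left.

>>> play_rows(deltas=[{"translation":[2.6,-2.8,-0.2],"rot":[0,0,-0.06],"gripper":1},{"translation":[5.2,-5.6,-0.4],"rot":[0,0,-0.12],"gripper":1},{"translation":[7.8,-8.4,-0.6],"rot":[0,0,-0.18],"gripper":1},{"translation":[10.4,-11.2,-0.8],"rot":[0,0,-0.24],"gripper":1},{"translation":[13,-14,-1],"rot":[0,0,-0.3],"gripper":1}])

```text
t: 8.22
position: [0.4602, 0.0527, 0.2543]
tool_rot: [0.018, -3.137, -0.001]
ft_force: [-0.1, -1.0, 2.1]
opening: 1.0
grip_force: 0.0
```

Run:
```python
from h import *
go(.435,.0335,.26,np.radians(182))
arm.get_image("side")  # settle
s=arm.sense();p,d=arm.get_image("wrist");np.savez("pics/w5.npz",p=p,d=d,pos=s["position"],rot=s["tool_rot"])
c=cam("wrist",s);C=cloud(c,d)
m=((abs(C[...,2]-.098)<.005)&(np.hypot(C[...,0]-.435,C[...,1]-.0335)<.06)&(d>0)).astype(np.uint8)
q=max(cv2.findContours(m,0,1)[0],key=cv2.contourArea)[:,0];w=(toplane(c,q,.098)[:,:2]*1000).astype(np.float32)
print(m.sum(),cv2.minAreaRect(w))
cv2.imwrite("pics/w5.png",cv2.resize(p,(768,576))[...,::-1])
```

```text
t 8.2 pos [0.4602 0.0527 0.2543] th -179.3 tr [ 2.54 -1.89 -0.56] len 3.2 rot [ 0.    -0.004 -0.023]
3858 ((434.28192138671875, 31.795578002929688), (57.2137451171875, 57.37949752807617), 0.6986146569252014)
```

View pics/w5.png

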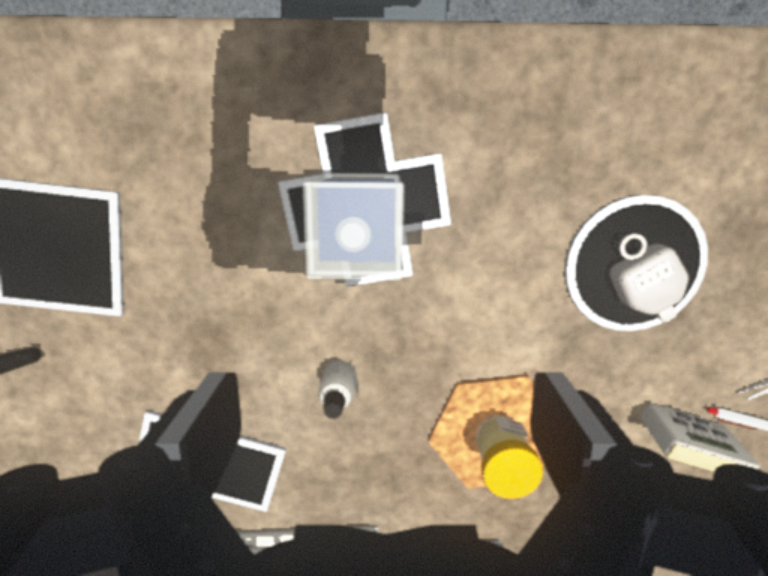

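The wrist view shows the jar lid at (354,230) square to the tool, the cross plate beneath it, the counter on the round plate (640,265), and the dropper bottle at (337,385).

Run:
```python
from h import *
p,d,c=load("pics/w5.npz");P=lambda L,z:toplane(c,(np.array(L,float)+.5)/1.5-.5,z)[:,:2]*1000
w=P([(351,121),(445.5,190),(286,217)],.006);print("cross",w[1:].mean(0))
w=P([(566,262),(708,262),(637,195),(637,330)],.006);print("round",w[:2].mean(0),w[2:].mean(0))
print("ring,key",P([(633,246)],.015),P([(668,313)],.02))
C=cloud(c,d);m=(C[...,2]>.024)&(C[...,2]<.04)&(np.hypot(C[...,0]-.478,C[...,1]-.247)<.055)&(d>0)
w=(C[m][:,:2]*1000).astype(np.float32);print("ctr body",len(w),cv2.minAreaRect(w))
go(.4343,.0318,.14);go(.4343,.0318,.068)
```

```text
cross [429.25863331  35.07178077]
round [471.99513586 247.43892792] [474.53396664 247.84682911]
ring,key [[457.49900076 237.81751413]] [[508.94429933 270.46704048]]
ctr body 1427 ((483.8344421386719, 252.83242797851562), (45.08089828491211, 46.527801513671875), 31.10440444946289)
t 8.3 pos [0.4582 0.0521 0.2539] th -179.6 tr [ 2.34 -2.01 11.4 ] len 11.8
t 8.3 pos [0.4582 0.0521 0.2539] th -179.6 tr [ 2.3  -2.02 18.6 ] len 18.8
```

>>> play_rows(deltas=[{"translation":[1.2,-1,3],"rot":[0,0,0],"gripper":1},{"translation":[2.3,-2,6],"rot":[0,0,0],"gripper":1},{"translation":[2.3,-2,8],"rot":[0,0,0],"gripper":1},{"translation":[2.3,-2,8],"rot":[0,0,0],"gripper":1},{"translation":[2.3,-2,8],"rot":[0,0,0],"gripper":1}])

```text
t: 8.73
position: [0.4392, 0.0332, 0.1753]
tool_rot: [0.012, -3.138, -0.001]
ft_force: [0.4, -0.2, 0.9]
opening: 1.001
grip_force: 0.0
```

```bash
python3 -c "
from h import *
go(.4343,.0318,.068,np.radians(180.7))"
```

```text
t 8.7 pos [0.4392 0.0332 0.1753] th -179.5 tr [ 0.45 -0.15 10.73] len 10.7 rot [ 0.001 -0.004 -0.004]
```

>>> play_rows(deltas=[{"translation":[0.4,-0.15,3],"rot":[0,0,0],"gripper":1},{"translation":[0.4,-0.15,6],"rot":[0,0,0],"gripper":1},{"translation":[0.4,-0.15,9],"rot":[0,0,0],"gripper":1},{"translation":[0.4,-0.15,10.7],"rot":[0,0,0],"gripper":1},{"translation":[0.4,-0.15,10.7],"rot":[0,0,0],"gripper":1}])

```text
t: 9.15
position: [0.4347, 0.032, 0.0675]
tool_rot: [0.013, -3.136, -0.002]
ft_force: [-0.4, 0.6, 0.0]
opening: 1.002
grip_force: 0.0
```

>>> play_rows(deltas=[{"translation":[0,0,0],"rot":[0,0,0],"gripper":0.4},{"translation":[0,0,0],"rot":[0,0,0],"gripper":0.4},{"translation":[0,0,0],"rot":[0,0,0],"gripper":0.4},{"translation":[0,0,0],"rot":[0,0,0],"gripper":0.4},{"translation":[0,0,0],"rot":[0,0,0],"gripper":0.4}], newtons=45)

```text
t: 9.57
position: [0.4383, 0.0312, 0.0723]
tool_rot: [-0.013, 3.136, -0.001]
ft_force: [-0.2, 1.5, 6.5]
opening: 0.668
grip_force: 47.9
```

>>> play_rows(deltas=[{"translation":[0,0,0],"rot":[0,0,0],"gripper":0.4},{"translation":[0,0,0],"rot":[0,0,0],"gripper":0.4},{"translation":[0,0,0],"rot":[0,0,0],"gripper":0.4},{"translation":[0,0,0],"rot":[0,0,0],"gripper":0.4},{"translation":[0,0,0],"rot":[0,0,0],"gripper":0.4}])

```text
t: 9.98
position: [0.4382, 0.0312, 0.0723]
tool_rot: [-0.013, 3.136, -0.001]
ft_force: [0.5, 1.4, 6.8]
opening: 0.668
grip_force: 47.9
```

>>> play_rows(deltas=[{"translation":[0,0,-1.5],"rot":[0,0,0],"gripper":0.4},{"translation":[0,0,-3.5],"rot":[0,0,0],"gripper":0.4},{"translation":[0,0,-5.5],"rot":[0,0,0],"gripper":0.4},{"translation":[0,0,-7],"rot":[0,0,0],"gripper":0.4},{"translation":[0,0,-7],"rot":[0,0,0],"gripper":0.4}])

```text
t: 10.4
position: [0.4385, 0.031, 0.1437]
tool_rot: [-0.013, 3.134, -0.003]
ft_force: [0.7, 0.3, -1.9]
opening: 0.669
grip_force: 49.0
```

Run:
```python
from h import *
arm.get_image("side")
s=arm.sense();p,d=arm.get_image("wrist");c=cam("wrist",s);C=cloud(c,d)
z=s["position"][2]-.0723+.098
m=((abs(C[...,2]-z)<.006)&(np.hypot(*(C[...,:2]-s["position"][:2]).transpose(2,0,1))<.06)&(d>0)).astype(np.uint8)
q=max(cv2.findContours(m,0,1)[0],key=cv2.contourArea)[:,0];w=(toplane(c,q,z)[:,:2]*1000).astype(np.float32)
print(m.sum(),cv2.minAreaRect(w),s["position"],s["grip_force"])
v=np.where(m>0);A=np.c_[C[v][:,:2],np.ones(len(v[0]))];print("tilt",np.linalg.lstsq(A,C[v][:,2],rcond=None)[0])
f=np.load("pics/w2.npz");
go(.4688,-.2059,s["position"][2])
cv2.imwrite("pics/w6.png",p[...,::-1])
```

```text
21152 ((431.5278015136719, 31.291433334350586), (83.08492279052734, 58.16024398803711), 89.93046569824219) [0.43734647 0.03115966 0.14170389] 48.9503413438797
tilt [0.01197402 0.00726372 0.1610686 ]
t 10.5 pos [0.4362 0.0313 0.1401] th -179.5 tr [ -3.07 -23.75  -0.14] len 23.9
```

View pics/w6.png

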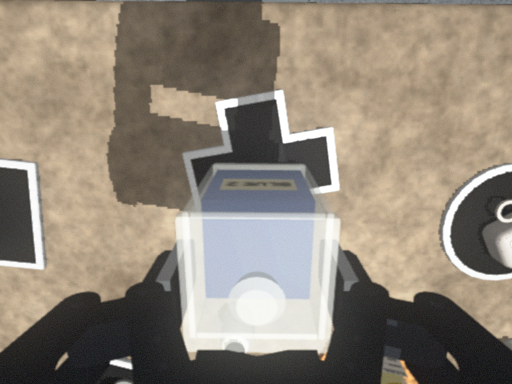

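The jar is held upright, knob at (257,300). Moving it to the square plate.

>>> play_rows(deltas=[{"translation":[-0.5,-3,0],"rot":[0,0,0],"gripper":0.4},{"translation":[-1,-6.5,0],"rot":[0,0,0],"gripper":0.4},{"translation":[-1.5,-10,0],"rot":[0,0,0],"gripper":0.4},{"translation":[-2,-13,0],"rot":[0,0,0],"gripper":0.4},{"translation":[-2.3,-15,0],"rot":[0,0,0],"gripper":0.4}])

```text
t: 10.92
position: [0.4596, -0.1206, 0.1383]
tool_rot: [0.01, -3.14, -0.001]
ft_force: [-0.1, 0.4, -2.1]
opening: 0.666
grip_force: 49.4
```

>>> play_rows(deltas=[{"translation":[-0.6,-3.5,0],"rot":[0,0,0],"gripper":0.4},{"translation":[-1,-6.5,0],"rot":[0,0,0],"gripper":0.4},{"translation":[-1.3,-8.7,0],"rot":[0,0,0],"gripper":0.4},{"translation":[-1.3,-8.7,0],"rot":[0,0,0],"gripper":0.4},{"translation":[-1.3,-8.7,0],"rot":[0,0,0],"gripper":0.4}])

```text
t: 11.33
position: [0.4731, -0.2056, 0.1381]
tool_rot: [0.01, -3.139, -0.003]
ft_force: [-0.1, 0.3, -2.4]
opening: 0.67
grip_force: 49.6
```

Run:
```python
from h import *
p=cv2.imread("pics/w3.png")
c=cam("wrist",dict(position=[.46882,-.20913,.16396],tool_rot=[.455,3.096,-.010]))
w=toplane(c,[(194,130),(306,107),(321,211)],.006)[:,:2]*1000;print("square w3",w.round(1),w[[0,2]].mean(0))
arm.get_image("side")
go(.4725,-.206,.0723,np.radians(180.7))
```

```text
square w3 [[ 416.1 -250.6]
 [ 425.2 -153.7]
 [ 520.1 -163.3]] [ 468.07058364 -206.94252527]
t 11.4 pos [ 0.473  -0.2046  0.1381] th -179.6 tr [ 0.03 -0.15  6.58] len 6.6 rot [ 0.002 -0.003 -0.005]
```

>>> play_rows(deltas=[{"translation":[0,-0.1,2],"rot":[0,0,0],"gripper":0.4},{"translation":[0,-0.1,4],"rot":[0,0,0],"gripper":0.4},{"translation":[0,-0.1,5.4],"rot":[0,0,0],"gripper":0.4},{"translation":[0,-0.1,6.1],"rot":[0,0,0],"gripper":0.4},{"translation":[0,-0.1,6.1],"rot":[0,0,0],"gripper":0.4}])

```text
t: 11.8
position: [0.4723, -0.2041, 0.0764]
tool_rot: [0.015, -3.137, -0.005]
ft_force: [-0.5, 0.5, -2.3]
opening: 0.669
grip_force: 49.5
```

>>> play_rows(deltas=[{"translation":[0,0,0.2],"rot":[0,0,0],"gripper":0.4},{"translation":[0,0,0.35],"rot":[0,0,0],"gripper":0.4},{"translation":[0,0,0.45],"rot":[0,0,0],"gripper":0.4},{"translation":[0,0,0.5],"rot":[0,0,0],"gripper":0.4},{"translation":[0,0,0.5],"rot":[0,0,0],"gripper":0.4}])

```text
t: 12.22
position: [0.4742, -0.2065, 0.0743]
tool_rot: [-0.013, 3.141, -0.001]
ft_force: [0.6, 0.4, -2.7]
opening: 0.666
grip_force: 49.6
```

>>> play_rows(deltas=[{"translation":[0,0,0.1],"rot":[0,0,0],"gripper":0.4},{"translation":[0,0,0.2],"rot":[0,0,0],"gripper":0.4},{"translation":[0,0,0.3],"rot":[0,0,0],"gripper":0.4},{"translation":[0,0,0.3],"rot":[0,0,0],"gripper":0.4},{"translation":[0,0,0.3],"rot":[0,0,0],"gripper":0.4}])

```text
t: 12.63
position: [0.4747, -0.2066, 0.0724]
tool_rot: [-0.013, 3.141, -0.0]
ft_force: [-2.5, 2.5, 7.8]
opening: 0.665
grip_force: 50.2
```

Contact felt. Releasing and rising.

>>> play_rows(deltas=[{"translation":[0,0,0],"rot":[0,0,0],"gripper":0.7},{"translation":[0,0,0],"rot":[0,0,0],"gripper":0.8},{"translation":[0,0,0],"rot":[0,0,0],"gripper":1},{"translation":[0,0,0],"rot":[0,0,0],"gripper":1},{"translation":[0,0,0],"rot":[0,0,0],"gripper":1}])

```text
t: 13.05
position: [0.4739, -0.2064, 0.0707]
tool_rot: [-0.013, 3.142, -0.0]
ft_force: [0.7, -0.4, -0.6]
opening: 0.996
grip_force: 0.0
```

>>> play_rows(deltas=[{"translation":[0,0,0],"rot":[0,0,0],"gripper":1},{"translation":[0,0,-3],"rot":[0,0,0],"gripper":1},{"translation":[0,0,-7],"rot":[0,0,0],"gripper":1},{"translation":[0,0,-11],"rot":[0,0,0],"gripper":1},{"translation":[0,0,-15],"rot":[0,0,0],"gripper":1}])

```text
t: 13.47
position: [0.4735, -0.206, 0.2222]
tool_rot: [0.013, -3.141, -0.001]
ft_force: [0.6, -0.5, 1.7]
opening: 1.004
grip_force: 0.0
```

Run:
```python
from h import *
arm.get_image("side")
s=arm.sense();p,d=arm.get_image("wrist");np.savez("pics/w7.npz",p=p,d=d,pos=s["position"],rot=s["tool_rot"])
c=cam("wrist",s);C=cloud(c,d)
m=((abs(C[...,2]-.098)<.005)&(np.hypot(C[...,0]-.469,C[...,1]+.206)<.06)&(d>0)).astype(np.uint8)
q=max(cv2.findContours(m,0,1)[0],key=cv2.contourArea)[:,0];w=(toplane(c,q,.098)[:,:2]*1000).astype(np.float32)
print(m.sum(),cv2.minAreaRect(w))
go(.662,-.1035,.25,np.radians(163))
cv2.imwrite("pics/w7.png",cv2.resize(p,(768,576))[...,::-1])
```

```text
4308 ((469.9226379394531, -206.0858917236328), (57.409236907958984, 57.55210876464844), 0.5342406034469604)
t 13.6 pos [ 0.4775 -0.2088  0.229 ] th -179.5 tr [-18.56  10.35  -1.97] len 21.3 rot [-0.007  0.013  0.305]
```

View pics/w7.png

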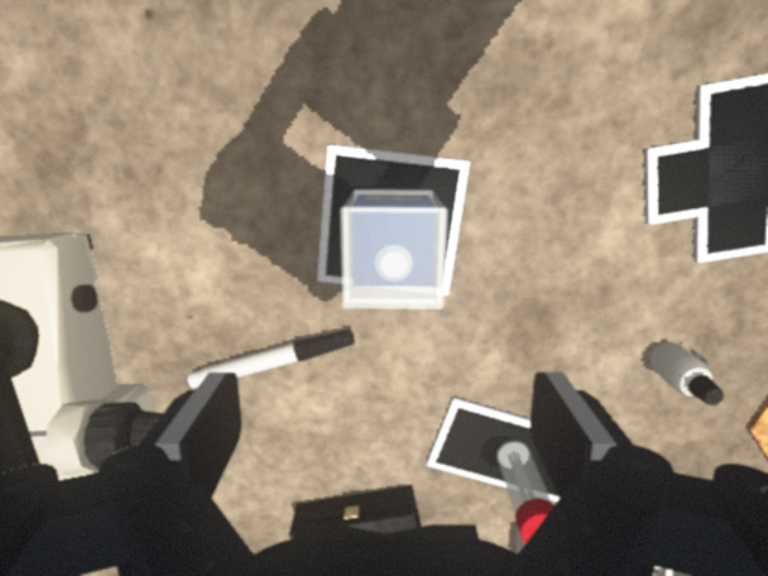

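The jar is centred on the square plate (394,250 in view). The vial is next, so I'll check clearance around it.

Run:
```python
from h import *
for fn in ("pics/w1.npz","pics/w4.npz"):
    p,d,c=load(fn);C=cloud(c,d)[d>0]
    r=np.hypot(C[:,0]-.662,C[:,1]+.1033)
    for lo,hi in ((.02,.06),(.06,.12),(.12,.2)):
        k=(C[:,2]>lo)&(C[:,2]<hi)&(r>.022)&(r<.12)&(C[:,0]>.6);Q=C[k]
        if len(Q): i=np.argsort(r[k])[::max(1,len(Q)//6)][:6];print(fn[5:7],lo,len(Q),Q[i].round(3).tolist())
p,d,c=load("pics/w4.npz");m=cv2.inRange(cv2.cvtColor(p,cv2.COLOR_RGB2HSV),(0,150,60),(8,255,255));m[:,100:]=0
q=max(cv2.findContours(m,0,1)[0],key=cv2.contourArea)[:,0];w=(toplane(c,q,.092)[:,:2]*1000).astype(np.float32);print(cv2.minEnclosingCircle(w))
```

```text
w1 0.02 1527 [[0.738, -0.084, 0.047], [0.747, -0.074, 0.052], [0.739, -0.044, 0.023], [0.76, -0.068, 0.047], [0.704, -0.206, 0.034], [0.76, -0.041, 0.045]]
w1 0.06 300 [[0.743, -0.075, 0.074], [0.745, -0.071, 0.071], [0.747, -0.069, 0.065], [0.753, -0.07, 0.085], [0.769, -0.058, 0.077], [0.74, -0.015, 0.076]]
w4 0.02 734 [[0.699, -0.184, 0.027], [0.711, -0.183, 0.031], [0.708, -0.189, 0.035], [0.723, -0.184, 0.036], [0.734, -0.179, 0.025], [0.723, -0.196, 0.035]]
((655.60595703125, -90.05583190917969), 13.769353866577148)
```

>>> play_rows(deltas=[{"translation":[-3.5,2,0],"rot":[0,0,0.06],"gripper":1},{"translation":[-7,4,0],"rot":[0,0,0.12],"gripper":1},{"translation":[-10.5,6,0],"rot":[0,0,0.18],"gripper":1},{"translation":[-14,8,0],"rot":[0,0,0.24],"gripper":1},{"translation":[-17.5,9.8,0],"rot":[0,0,0.3],"gripper":0.8}])

```text
t: 13.98
position: [0.6495, -0.1054, 0.2199]
tool_rot: [-0.461, -3.107, -0.0]
ft_force: [0.3, -0.8, 0.6]
opening: 0.883
grip_force: 0.0
```

Run:
```python
from h import *
arm.get_image("side")
s=arm.sense();p,d=arm.get_image("wrist");np.savez("pics/w8.npz",p=p,d=d,pos=s["position"],rot=s["tool_rot"])
c=cam("wrist",s);C=cloud(c,d)
m=((abs(C[...,2]-.092)<.006)&(np.hypot(C[...,0]-.662,C[...,1]+.1033)<.035)&(d>0)).astype(np.uint8)
q=max(cv2.findContours(m,0,1)[0],key=cv2.contourArea)[:,0];w=(toplane(c,q,.092)[:,:2]*1000).astype(np.float32)
print(m.sum(),cv2.minEnclosingCircle(w));x,y=np.array(cv2.minEnclosingCircle(w)[0])/1000
go(x,y,.15);go(x,y,.068)
cv2.imwrite("pics/w8.png",p[...,::-1])
```

```text
1004 ((659.756591796875, -102.68508911132812), 15.04847240447998)
t 14.1 pos [ 0.6511 -0.104   0.2189] th 163.5 tr [-0.8   0.37  6.88] len 6.9
t 14.1 pos [ 0.6511 -0.104   0.2189] th 163.5 tr [-0.81  0.36 15.08] len 15.1
```

View pics/w8.png

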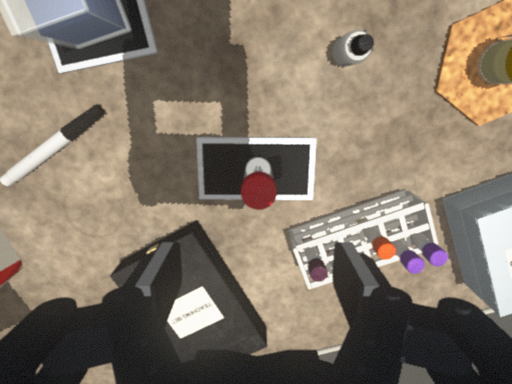

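Vial cap at (259,189) on the oblong plate, and the fingers will clear the rack and the black box.

>>> play_rows(deltas=[{"translation":[-0.5,0.2,3],"rot":[0,0,0],"gripper":0.75},{"translation":[-0.8,0.4,6],"rot":[0,0,0],"gripper":0.75},{"translation":[-0.8,0.4,8],"rot":[0,0,0],"gripper":0.75},{"translation":[-0.8,0.4,8],"rot":[0,0,0],"gripper":0.75},{"translation":[-0.8,0.4,8],"rot":[0,0,0],"gripper":0.75}])

```text
t: 14.5
position: [0.6557, -0.1053, 0.1393]
tool_rot: [-0.457, -3.105, -0.001]
ft_force: [0.8, -0.6, 0.6]
opening: 0.752
grip_force: 0.0
```

```bash
python3 -c "
from h import *
go(.6598,-.1027,.070)"
```

```text
t 14.5 pos [ 0.6557 -0.1053  0.1393] th 163.3 tr [-0.34  0.37  6.92] len 6.9
```

>>> play_rows(deltas=[{"translation":[-0.3,0.3,2.5],"rot":[0,0,0],"gripper":0.75},{"translation":[-0.3,0.3,5],"rot":[0,0,0],"gripper":0.75},{"translation":[-0.3,0.3,6.9],"rot":[0,0,0],"gripper":0.75},{"translation":[-0.3,0.3,6.9],"rot":[0,0,0],"gripper":0.75},{"translation":[-0.3,0.3,6.9],"rot":[0,0,0],"gripper":0.75}])

```text
t: 14.92
position: [0.661, -0.1037, 0.073]
tool_rot: [0.457, 3.107, -0.0]
ft_force: [-0.7, -0.1, -0.3]
opening: 0.748
grip_force: 0.0
```

>>> play_rows(deltas=[{"translation":[0,0,0],"rot":[0,0,0],"gripper":0.6},{"translation":[0,0,0],"rot":[0,0,0],"gripper":0.5},{"translation":[0,0,0],"rot":[0,0,0],"gripper":0.4},{"translation":[0,0,0],"rot":[0,0,0],"gripper":0.3},{"translation":[0,0,0],"rot":[0,0,0],"gripper":0.1}], newtons=25)

```text
t: 15.33
position: [0.662, -0.1037, 0.0738]
tool_rot: [0.456, 3.105, -0.001]
ft_force: [-1.0, 0.8, 7.0]
opening: 0.336
grip_force: 24.4
```

>>> play_rows(deltas=[{"translation":[0,0,0],"rot":[0,0,0],"gripper":0.1},{"translation":[0,0,0],"rot":[0,0,0],"gripper":0.1},{"translation":[0,0,0],"rot":[0,0,0],"gripper":0.1},{"translation":[0,0,0],"rot":[0,0,0],"gripper":0.1},{"translation":[0,0,0],"rot":[0,0,0],"gripper":0.1}])

```text
t: 15.75
position: [0.662, -0.1037, 0.0738]
tool_rot: [0.456, 3.105, -0.001]
ft_force: [0.2, 0.2, 6.3]
opening: 0.336
grip_force: 24.5
```

>>> play_rows(deltas=[{"translation":[0,0,-2],"rot":[0,0,0],"gripper":0.1},{"translation":[0,0,-5],"rot":[0,0,0],"gripper":0.1},{"translation":[0,0,-8],"rot":[0,0,0],"gripper":0.1},{"translation":[0,0,-11],"rot":[0,0,0],"gripper":0.1},{"translation":[0,0,-11],"rot":[0,0,0],"gripper":0.1}])

```text
t: 16.17
position: [0.6643, -0.1044, 0.19]
tool_rot: [0.455, 3.096, -0.003]
ft_force: [0.7, -0.6, 0.5]
opening: 0.339
grip_force: 24.8
```

Run:
```python
from h import *
arm.get_image("side")
s=arm.sense();p,d=arm.get_image("wrist");c=cam("wrist",s)
go(.4305,.034,.18)
for n in("wrist","side"):
    c=cam(n,s);p,d=arm.get_image(n);C=cloud(c,d);m=(np.hypot(*(C[...,:2]-s["position"][:2]).transpose(2,0,1))<.03)&(d>0)&(C[...,2]>.03)&(C[...,2]<.17)
    R=m&(p[...,0]>1.8*p[...,1]);print(n,R.sum(),C[R].mean(0) if R.any() else 0)
cv2.imwrite("pics/w9.png",np.hstack([arm.get_image("wrist")[0][...,::-1][:,130:390],arm.get_image("side")[0][...,::-1][80:320,100:400].repeat(1,0)[:, :].copy() if 0 else cv2.resize(arm.get_image("side")[0][90:250,180:340],(384,384))[...,::-1]]))
```

```text
t 16.3 pos [ 0.6615 -0.1036  0.1836] th 163.3 tr [26.08  6.53  0.27] len 26.9
wrist 0 0
side 0 0
```

View pics/w9.png

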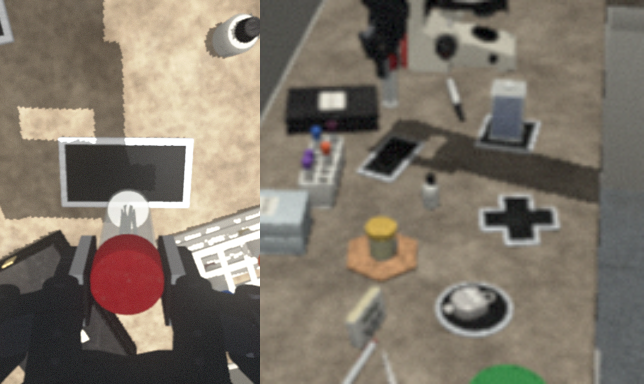

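The vial hangs upright in the fingers. The side view shows the empty cross plate, the jar on the square and the pot on the mat. Moving to the cross plate.

>>> play_rows(deltas=[{"translation":[3.5,0.9,0],"rot":[0,0,0],"gripper":0.1},{"translation":[7,1.8,0],"rot":[0,0,0],"gripper":0.1},{"translation":[10.5,2.6,0],"rot":[0,0,0],"gripper":0.1},{"translation":[14,3.5,0],"rot":[0,0,0],"gripper":0.1},{"translation":[16,4,0],"rot":[0,0,0],"gripper":0.1}])

```text
t: 16.88
position: [0.5152, -0.0171, 0.1795]
tool_rot: [-0.455, -3.103, -0.001]
ft_force: [0.4, 0.1, -0.6]
opening: 0.334
grip_force: 24.8
```

Run:
```python
from h import *
arm.get_image("side")
def blob(p,c,x,y,r=.05):
    m=(p.max(2)<70).astype(np.uint8)
    k=np.zeros_like(m);u=proj(c,[[x,y,.006]])[0].astype(int);R=proj(c,[[x+.066*np.cos(a),y+.066*np.sin(a),.006] for a in np.linspace(0,6.28,40)])
    cv2.fillPoly(k,[R.astype(np.int32)],1);q=max(cv2.findContours(m*k,0,1)[0],key=cv2.contourArea)[:,0]
    w=(toplane(c,q,.006)[:,:2]*1000).astype(np.float32);return q.min(0),q.max(0),cv2.minAreaRect(w)
s=arm.sense();p,d=arm.get_image("wrist");np.savez("pics/w10.npz",p=p,d=d,pos=s["position"],rot=s["tool_rot"])
print(blob(p,cam("wrist",s),.4285,.035))
ps,_=arm.get_image("side");print("side cross",blob(ps,cam("side"),.4285,.035));print("side obl",blob(ps,cam("side"),.66,-.105))
p8,_,c8=load("pics/w8.npz");print("obl w8",toplane(c8,[(197,138),(316,138),(314,199),(200,199)],.006).mean(0))
go(.4305,.034,.18)
cv2.imwrite("pics/w10.png",p[...,::-1])
```

```text
(array([219,   0], dtype=int32), array([352, 117], dtype=int32), ((426.270751953125, 35.779449462890625), (113.28002166748047, 93.280029296875), 70.92363739013672))
side cross (array([274, 172], dtype=int32), array([301, 188], dtype=int32), ((430.8551330566406, 32.75938415527344), (94.43161010742188, 93.22525787353516), 52.39390182495117))
side obl (array([224, 148], dtype=int32), array([244, 162], dtype=int32), ((661.0816650390625, -102.69573211669922), (99.68000793457031, 44.013893127441406), 70.62445831298828))
obl w8 [ 0.6611463  -0.10404536  0.006     ]
t 17.0 pos [ 0.5174 -0.0181  0.1805] th 163.3 tr [9.82 2.5  0.07] len 10.1
```

>>> play_rows(deltas=[{"translation":[3,0.8,1.5],"rot":[0,0,0],"gripper":0.1},{"translation":[6,1.6,3],"rot":[0,0,0],"gripper":0.1},{"translation":[9.8,2.5,4],"rot":[0,0,0],"gripper":0.1},{"translation":[9.8,2.5,4],"rot":[0,0,0],"gripper":0.1},{"translation":[9.8,2.5,4],"rot":[0,0,0],"gripper":0.1}])

```text
t: 17.45
position: [0.4305, 0.0337, 0.1399]
tool_rot: [-0.455, -3.105, -0.0]
ft_force: [0.1, 0.0, -0.4]
opening: 0.337
grip_force: 24.8
```

```bash
python3 -c "
from h import *
arm.get_image('side');go(.4305,.0335,.0738)"
```

```text
t 17.5 pos [0.4328 0.0329 0.1416] th 163.3 tr [ 0.24 -0.01  6.78] len 6.8
```

>>> play_rows(deltas=[{"translation":[0.2,0,2],"rot":[0,0,0],"gripper":0.1},{"translation":[0.2,0,4],"rot":[0,0,0],"gripper":0.1},{"translation":[0.2,0,5.5],"rot":[0,0,0],"gripper":0.1},{"translation":[0.2,0,6.3],"rot":[0,0,0],"gripper":0.1},{"translation":[0.2,0,6.3],"rot":[0,0,0],"gripper":0.1}])

```text
t: 17.92
position: [0.431, 0.0331, 0.0779]
tool_rot: [-0.458, -3.106, -0.0]
ft_force: [-0.8, -0.0, -0.6]
opening: 0.337
grip_force: 24.8
```

>>> play_rows(deltas=[{"translation":[0,0,0.1],"rot":[0,0,0],"gripper":0.1},{"translation":[0,0,0.2],"rot":[0,0,0],"gripper":0.1},{"translation":[0,0,0.3],"rot":[0,0,0],"gripper":0.1},{"translation":[0,0,0.3],"rot":[0,0,0],"gripper":0.1},{"translation":[0,0,0.3],"rot":[0,0,0],"gripper":0.1}])

```text
t: 18.33
position: [0.4309, 0.0336, 0.0764]
tool_rot: [0.457, 3.107, -0.0]
ft_force: [0.7, 0.6, -0.7]
opening: 0.334
grip_force: 24.8
```

>>> play_rows(deltas=[{"translation":[0,0,0.1],"rot":[0,0,0],"gripper":0.1},{"translation":[0,0,0.2],"rot":[0,0,0],"gripper":0.1},{"translation":[0,0,0.3],"rot":[0,0,0],"gripper":0.1},{"translation":[0,0,0.3],"rot":[0,0,0],"gripper":0.1},{"translation":[0,0,0.3],"rot":[0,0,0],"gripper":0.1}])

```text
t: 18.75
position: [0.4313, 0.0335, 0.0738]
tool_rot: [0.456, 3.107, -0.0]
ft_force: [-2.1, 0.8, 5.2]
opening: 0.336
grip_force: 25.3
```

>>> play_rows(deltas=[{"translation":[0,0,0],"rot":[0,0,0],"gripper":0.36},{"translation":[0,0,0],"rot":[0,0,0],"gripper":0.4},{"translation":[0,0,0],"rot":[0,0,0],"gripper":0.5},{"translation":[0,0,0],"rot":[0,0,0],"gripper":0.6},{"translation":[0,0,0],"rot":[0,0,0],"gripper":0.7}])

```text
t: 19.17
position: [0.4302, 0.0338, 0.0726]
tool_rot: [-0.457, -3.108, -0.0]
ft_force: [0.5, 0.5, 0.2]
opening: 0.697
grip_force: 0.0
```

>>> play_rows(deltas=[{"translation":[0,0,0],"rot":[0,0,0],"gripper":1},{"translation":[0,0,-3],"rot":[0,0,0],"gripper":1},{"translation":[0,0,-7],"rot":[0,0,0],"gripper":1},{"translation":[0,0,-11],"rot":[0,0,0],"gripper":1},{"translation":[0,0,-15],"rot":[0,0,0],"gripper":1}])

```text
t: 19.58
position: [0.4298, 0.0338, 0.2242]
tool_rot: [-0.457, -3.107, -0.0]
ft_force: [0.7, -0.5, -0.2]
opening: 1.0
grip_force: 0.0
```

Run:
```python
from h import *
arm.get_image("side")
s=arm.sense();p,d=arm.get_image("wrist");np.savez("pics/w11.npz",p=p,d=d,pos=s["position"],rot=s["tool_rot"])
c=cam("wrist",s);C=cloud(c,d)
m=((abs(C[...,2]-.092)<.006)&(np.hypot(C[...,0]-.4285,C[...,1]-.035)<.035)&(d>0)).astype(np.uint8)
q=max(cv2.findContours(m,0,1)[0],key=cv2.contourArea)[:,0];w=(toplane(c,q,.092)[:,:2]*1000).astype(np.float32)
print(m.sum(),cv2.minEnclosingCircle(w))
for a in (121.5,301.5-360): go(.4838,.253,.22,np.radians(a))
print(s["q"])
```

```text
939 ((429.460205078125, 34.56478500366211), 14.944924354553223)
t 19.7 pos [0.4344 0.033  0.2304] th 163.3 tr [ 1.61 22.49  1.05] len 22.6 rot [0.007 0.013 0.729]
t 19.7 pos [0.4344 0.033  0.2304] th 163.3 tr [ 1.61 22.49  1.05] len 22.6 rot [-0.017  0.009 -2.412]
[-1.85326294e-01 -2.88496980e-01  2.09899991e+00  4.59963048e-05
  1.31628926e+00 -1.46470977e+00]
```

The vial stands at the cross centre. Counter next: I turn the tool so its x runs along the counter's long axis (31.5°).

>>> play_rows(deltas=[{"translation":[0.3,4,0],"rot":[0,0,0.12],"gripper":1},{"translation":[0.6,8,0],"rot":[0,0,0.24],"gripper":1},{"translation":[0.9,12,0],"rot":[0,0,0.36],"gripper":1},{"translation":[1.2,16,0],"rot":[0,0,0.48],"gripper":1},{"translation":[1.5,20,0],"rot":[0,0,0.6],"gripper":1}])

```text
t: 20.1
position: [0.4688, 0.2091, 0.222]
tool_rot: [-1.271, -2.872, 0.001]
ft_force: [1.1, -1.4, 0.2]
opening: 1.0
grip_force: 0.0
```

>>> play_rows(deltas=[{"translation":[0,0,0],"rot":[0,0,0.12],"gripper":1},{"translation":[0,0,0],"rot":[0,0,0.24],"gripper":1},{"translation":[0,0,0],"rot":[0,0,0.36],"gripper":1},{"translation":[0,0,0],"rot":[0,0,0.48],"gripper":1},{"translation":[0,0,0],"rot":[0,0,0.6],"gripper":1}])

```text
t: 20.52
position: [0.4686, 0.2076, 0.2217]
tool_rot: [-2.062, -2.369, 0.002]
ft_force: [-0.3, 0.4, 0.2]
opening: 1.004
grip_force: 0.0
```

>>> play_rows(deltas=[{"translation":[0,0,0],"rot":[0,0,0.12],"gripper":1},{"translation":[0,0,0],"rot":[0,0,0.24],"gripper":1},{"translation":[0,0,0],"rot":[0,0,0.36],"gripper":1},{"translation":[0,0,0],"rot":[0,0,0.48],"gripper":1},{"translation":[0,0,0],"rot":[0,0,0.6],"gripper":1}])

```text
t: 20.93
position: [0.4686, 0.2075, 0.2218]
tool_rot: [-2.671, -1.653, 0.002]
ft_force: [0.3, 0.3, 0.1]
opening: 0.998
grip_force: 0.0
```

>>> play_rows(deltas=[{"translation":[0,0,0],"rot":[0,0,0.12],"gripper":1},{"translation":[0,0,0],"rot":[0,0,0.24],"gripper":1},{"translation":[0,0,0],"rot":[0,0,0.36],"gripper":1},{"translation":[0,0,0],"rot":[0,0,0.48],"gripper":1},{"translation":[0,0,0],"rot":[0,0,0.5],"gripper":1}])

```text
t: 21.35
position: [0.4686, 0.2074, 0.2219]
tool_rot: [-2.996, -0.946, 0.002]
ft_force: [-0.1, 0.4, -0.4]
opening: 1.001
grip_force: 0.0
```

Run:
```python
from h import *
arm.get_image("side")
s=arm.sense();p,d=arm.get_image("wrist");np.savez("pics/w12.npz",p=p,d=d,pos=s["position"],rot=s["tool_rot"])
c=cam("wrist",s);C=cloud(c,d)
m=(C[...,2]>.025)&(C[...,2]<.04)&(np.hypot(C[...,0]-.4838,C[...,1]-.253)<.045)&(d>0)
w=(C[m][:,:2]*1000).astype(np.float32);print("ctr body",len(w),cv2.minAreaRect(w))
x,y=np.array(cv2.minAreaRect(w)[0])/1000
go(x,y,.15,np.radians(31.5))
cv2.imwrite("pics/w12.png",p[...,::-1])
```

```text
ctr body 1930 ((484.04248046875, 253.8551025390625), (44.19065475463867, 45.8897705078125), 32.60840606689453)
t 21.4 pos [0.4687 0.2075 0.2222] th 35.3 tr [ 3.94 -2.89  7.22] len 8.7 rot [-0.     0.001  0.067]
```

View pics/w12.png

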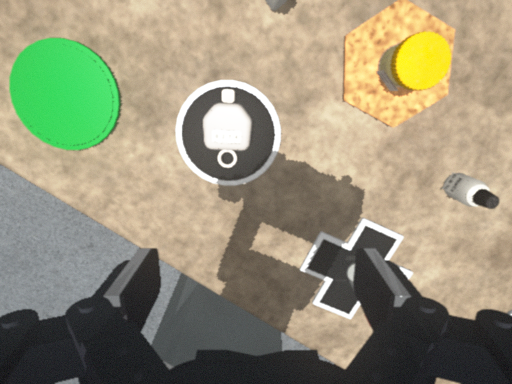

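Counter at (227,128) on the aluminium round plate. The green look-alike is at (65,93). The counter lies aligned with the tool within a degree or so.

>>> play_rows(deltas=[{"translation":[1.5,-1,2.5],"rot":[0,0,0.01],"gripper":0.85},{"translation":[3,-2,5],"rot":[0,0,0.02],"gripper":0.85},{"translation":[3.9,-2.9,8],"rot":[0,0,0.02],"gripper":0.85},{"translation":[3.9,-2.9,11],"rot":[0,0,0.02],"gripper":0.85},{"translation":[3.9,-2.9,11],"rot":[0,0,0.02],"gripper":0.85}])

```text
t: 21.87
position: [0.4797, 0.2529, 0.1063]
tool_rot: [-3.002, -0.925, 0.02]
ft_force: [-1.1, -0.4, -1.2]
opening: 0.853
grip_force: 0.0
```

Run:
```python
from h import *
p,d,c=load("pics/w12.npz");a=toplane(c,[(228,158)],.012)[0];b=toplane(c,[(227.5,96)],.018)[0];print(a,b,np.degrees(np.arctan2(*(b-a)[1::-1])))
arm.get_image("side")
s=arm.sense();p,d=arm.get_image("wrist");np.savez("pics/w13.npz",p=p,d=d,pos=s["position"],rot=s["tool_rot"])
c=cam("wrist",s);C=cloud(c,d)
m=(C[...,2]>.025)&(C[...,2]<.034)&(np.hypot(C[...,0]-.4838,C[...,1]-.253)<.045)&(d>0)
w=(C[m][:,:2]*1000).astype(np.float32);print("ctr body",len(w),cv2.minAreaRect(w))
go(.484,.2535,.021)
```

```text
[0.45646865 0.23518012 0.012     ] [0.50824885 0.26974339 0.018     ] 33.72309774769484
ctr body 3718 ((484.13543701171875, 253.98321533203125), (44.526344299316406, 46.152740478515625), 32.39498519897461)
t 22.0 pos [0.4834 0.2535 0.1122] th 34.1 tr [0.08 0.04 9.12] len 9.1
```

>>> play_rows(deltas=[{"translation":[0.1,0,3],"rot":[0,0,0.02],"gripper":0.85},{"translation":[0.1,0,6],"rot":[0,0,0.02],"gripper":0.85},{"translation":[0.1,0,8],"rot":[0,0,0.02],"gripper":0.85},{"translation":[0.1,0,9],"rot":[0,0,0.02],"gripper":0.85},{"translation":[0.1,0,9],"rot":[0,0,0.02],"gripper":0.85}])

```text
t: 22.38
position: [0.4849, 0.2539, 0.0227]
tool_rot: [3.013, 0.89, -0.002]
ft_force: [-0.7, -0.2, -0.3]
opening: 0.846
grip_force: 0.0
```

>>> play_rows(deltas=[{"translation":[0,0,0],"rot":[0,0,0],"gripper":0.8},{"translation":[0,0,0],"rot":[0,0,0],"gripper":0.7},{"translation":[0,0,0],"rot":[0,0,0],"gripper":0.6},{"translation":[0,0,0],"rot":[0,0,0],"gripper":0.4},{"translation":[0,0,0],"rot":[0,0,0],"gripper":0.3}], newtons=35)

```text
t: 22.8
position: [0.4865, 0.2547, 0.0252]
tool_rot: [3.013, 0.89, 0.005]
ft_force: [-1.4, -0.6, 7.9]
opening: 0.526
grip_force: 35.2
```

>>> play_rows(deltas=[{"translation":[0,0,0],"rot":[0,0,0],"gripper":0.3},{"translation":[0,0,0],"rot":[0,0,0],"gripper":0.3},{"translation":[0,0,0],"rot":[0,0,0],"gripper":0.3},{"translation":[0,0,0],"rot":[0,0,0],"gripper":0.3},{"translation":[0,0,0],"rot":[0,0,0],"gripper":0.3}])

```text
t: 23.22
position: [0.4865, 0.2547, 0.0252]
tool_rot: [3.013, 0.89, 0.005]
ft_force: [-2.0, -0.4, 7.4]
opening: 0.522
grip_force: 35.2
```

>>> play_rows(deltas=[{"translation":[0,0,-1],"rot":[0,0,0],"gripper":0.3},{"translation":[0,0,-2.5],"rot":[0,0,0],"gripper":0.3},{"translation":[0,0,-5],"rot":[0,0,0],"gripper":0.3},{"translation":[0,0,-8],"rot":[0,0,0],"gripper":0.3},{"translation":[0,0,-11],"rot":[0,0,0],"gripper":0.3}])

```text
t: 23.63
position: [0.4845, 0.2542, 0.1345]
tool_rot: [-3.013, -0.89, 0.001]
ft_force: [0.7, -0.3, -0.9]
opening: 0.526
grip_force: 36.3
```

Run:
```python
from h import *
arm.get_image("side")
s=arm.sense();p,d=arm.get_image("wrist");c=cam("wrist",s);C=cloud(c,d);z=s["position"][2]-.0252+.03
m=(abs(C[...,2]-z)<.006)&(np.hypot(*(C[...,:2]-s["position"][:2]).transpose(2,0,1))<.03)&(d>0)
v=C[m];A=np.c_[v[:,:2],np.ones(len(v))];print(len(v),s["grip_force"],"tilt",np.linalg.lstsq(A,v[:,2],rcond=None)[0][:2],"dz",np.median(v[:,2])-z, "body c",cv2.minAreaRect((v[:,:2]*1000).astype(np.float32)),s["position"])
go(.661,-.104,.16,np.radians(73.2))
cv2.imwrite("pics/w14.png",p[...,::-1])
```

```text
9114 36.390135093597564 tilt [-0.01448272 -0.01259444] dz -0.00145690295241796 body c ((486.7677917480469, 254.25137329101562), (45.22437286376953, 55.85152053833008), 33.490447998046875) [0.48868101 0.25557159 0.14168152]
t 23.7 pos [0.4888 0.2555 0.1397] th 32.9 tr [-5.07 39.54 -1.94] len 39.9 rot [ 0.008 -0.01  -0.703]
```

View pics/w14.png

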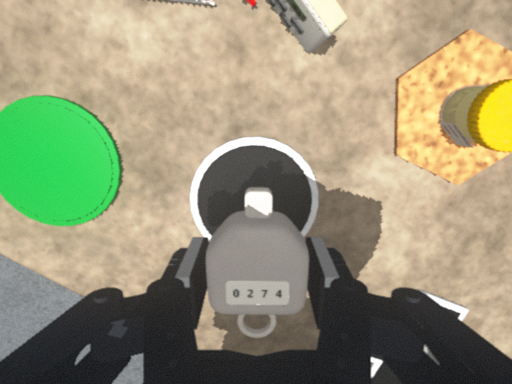

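The counter is held flat, display at (257,292). Moving to the oblong plate while turning it.

>>> play_rows(deltas=[{"translation":[-0.5,3.7,-0.2],"rot":[0,0,-0.12],"gripper":0.3},{"translation":[-1,7.5,-0.4],"rot":[0,0,-0.24],"gripper":0.3},{"translation":[-1.5,11.5,-0.6],"rot":[0,0,-0.36],"gripper":0.3},{"translation":[-2,15.5,-0.8],"rot":[0,0,-0.48],"gripper":0.3},{"translation":[-2.5,19.5,-1],"rot":[0,0,-0.6],"gripper":0.3}])

```text
t: 24.15
position: [0.5676, 0.0806, 0.1425]
tool_rot: [-2.621, -1.731, 0.001]
ft_force: [-0.2, 1.0, -0.7]
opening: 0.523
grip_force: 36.4
```

```bash
python3 -c "
from h import *
arm.get_image('side');go(.662,-.102,.14,np.radians(73.2))"
```

```text
t 24.2 pos [0.5713 0.0744 0.1437] th 66.9 tr [-12.68  15.26   0.48] len 19.8 rot [ 0.005  0.002 -0.109]
```

>>> play_rows(deltas=[{"translation":[-2.7,3.3,0],"rot":[0,0,-0.05],"gripper":0.3},{"translation":[-5.4,6.5,0],"rot":[0,0,-0.11],"gripper":0.3},{"translation":[-8,9.7,0],"rot":[0,0,-0.11],"gripper":0.3},{"translation":[-10.6,12.8,0],"rot":[0,0,-0.11],"gripper":0.3},{"translation":[-12.6,15.2,0],"rot":[0,0,-0.11],"gripper":0.3}])

```text
t: 24.62
position: [0.6574, -0.0969, 0.1424]
tool_rot: [2.53, 1.862, -0.0]
ft_force: [0.3, 0.3, -0.7]
opening: 0.524
grip_force: 36.4
```

```bash
python3 -c "
from h import *
arm.get_image('side');go(.662,-.1015,.03,np.radians(73.2))"
```

```text
t 24.7 pos [ 0.6593 -0.1016  0.1429] th 72.5 tr [ 0.11  0.21 11.29] len 11.3 rot [ 0.004  0.003 -0.012]
```

>>> play_rows(deltas=[{"translation":[0.1,0.2,3],"rot":[0,0,-0.01],"gripper":0.3},{"translation":[0.1,0.2,6],"rot":[0,0,-0.01],"gripper":0.3},{"translation":[0.1,0.2,9],"rot":[0,0,-0.01],"gripper":0.3},{"translation":[0.1,0.2,11],"rot":[0,0,-0.01],"gripper":0.3},{"translation":[0.1,0.2,11],"rot":[0,0,-0.01],"gripper":0.3}])

```text
t: 25.08
position: [0.6555, -0.0925, 0.0273]
tool_rot: [-2.514, -1.872, 0.008]
ft_force: [-0.8, -0.2, -0.8]
opening: 0.524
grip_force: 36.5
```

>>> play_rows(deltas=[{"translation":[0,0,0.1],"rot":[0,0,0],"gripper":0.3},{"translation":[0,0,0.2],"rot":[0,0,0],"gripper":0.3},{"translation":[0,0,0.3],"rot":[0,0,0],"gripper":0.3},{"translation":[0,0,0.3],"rot":[0,0,0],"gripper":0.3},{"translation":[0,0,0.3],"rot":[0,0,0],"gripper":0.3}])

```text
t: 25.5
position: [0.6597, -0.0939, 0.031]
tool_rot: [2.518, 1.876, 0.002]
ft_force: [0.3, 0.2, -0.9]
opening: 0.521
grip_force: 36.5
```

```bash
python3 -c "
from h import *
arm.get_image('side');go(.662,-.1015,.0252,np.radians(73.2))"
```

```text
t 25.6 pos [ 0.6596 -0.0939  0.0307] th 73.4 tr [-0.66  0.45  0.55] len 1.0 rot [0.002 0.    0.003]
```

>>> play_rows(deltas=[{"translation":[-0.3,0.2,0],"rot":[0,0,0],"gripper":0.3},{"translation":[-0.65,0.45,0],"rot":[0,0,0],"gripper":0.3},{"translation":[-0.65,0.45,0.2],"rot":[0,0,0],"gripper":0.3},{"translation":[-0.65,0.45,0.4],"rot":[0,0,0],"gripper":0.3},{"translation":[-0.65,0.45,0.4],"rot":[0,0,0],"gripper":0.3}])

```text
t: 25.97
position: [0.6615, -0.1015, 0.0254]
tool_rot: [2.519, 1.877, -0.0]
ft_force: [-0.3, 0.1, -1.2]
opening: 0.529
grip_force: 36.5
```

>>> play_rows(deltas=[{"translation":[0,0,0.1],"rot":[0,0,0],"gripper":0.3},{"translation":[0,0,0.2],"rot":[0,0,0],"gripper":0.3},{"translation":[0,0,0.2],"rot":[0,0,0],"gripper":0.3},{"translation":[0,0,0.2],"rot":[0,0,0],"gripper":0.3},{"translation":[0,0,0.2],"rot":[0,0,0],"gripper":0.3}])

```text
t: 26.38
position: [0.6616, -0.1014, 0.0252]
tool_rot: [-2.519, -1.878, 0.001]
ft_force: [-5.3, 0.0, 8.3]
opening: 0.528
grip_force: 37.6
```

Contact. Releasing with a moderate opening, then rising.

>>> play_rows(deltas=[{"translation":[0,0,-0.1],"rot":[0,0,0],"gripper":0.55},{"translation":[0,0,-0.1],"rot":[0,0,0],"gripper":0.65},{"translation":[0,0,-0.1],"rot":[0,0,0],"gripper":0.75},{"translation":[0,0,-0.1],"rot":[0,0,0],"gripper":0.8},{"translation":[0,0,-0.1],"rot":[0,0,0],"gripper":0.8}])

```text
t: 26.8
position: [0.6613, -0.1012, 0.0243]
tool_rot: [-2.519, -1.877, 0.0]
ft_force: [-0.0, 0.5, -0.0]
opening: 0.799
grip_force: 0.0
```

>>> play_rows(deltas=[{"translation":[0,0,-2],"rot":[0,0,0],"gripper":0.8},{"translation":[0,0,-6],"rot":[0,0,0],"gripper":0.8},{"translation":[0,0,-10],"rot":[0,0,0],"gripper":0.8},{"translation":[0,0,-14],"rot":[0,0,0],"gripper":0.8},{"translation":[0,0,-18],"rot":[0,0,0],"gripper":0.8}])

```text
t: 27.22
position: [0.6611, -0.1011, 0.2062]
tool_rot: [-2.519, -1.877, 0.0]
ft_force: [0.9, 0.4, 0.4]
opening: 0.802
grip_force: 0.0
```

Run:
```python
from h import *
arm.get_image("side")
s=arm.sense();p,d=arm.get_image("wrist");np.savez("pics/w15.npz",p=p,d=d,pos=s["position"],rot=s["tool_rot"])
c=cam("wrist",s);C=cloud(c,d)
m=(C[...,2]>.025)&(C[...,2]<.036)&(np.hypot(C[...,0]-.661,C[...,1]+.104)<.045)&(d>0)
w=(C[m][:,:2]*1000).astype(np.float32);print("ctr body",len(w),cv2.minAreaRect(w),np.median(C[m][:,2]))
m=(p.max(2)<75).astype(np.uint8);k=np.zeros_like(m);cv2.fillPoly(k,[proj(c,[[.661+.07*np.cos(a),-.104+.07*np.sin(a),.006] for a in np.linspace(0,6.28,40)]).astype(np.int32)],1)
ys,xs=np.where(m*k);w=(toplane(c,np.c_[xs,ys],.006)[:,:2]*1000).astype(np.float32);print("inlay",cv2.minAreaRect(w))
go(.6258,.1514,.20)
cv2.imwrite("pics/w15.png",p[...,::-1])
```

```text
ctr body 1761 ((661.234375, -103.70452880859375), (43.92983627319336, 46.67510223388672), 72.83427429199219) 0.02865780547179788
inlay ((667.0473022460938, -106.87255859375), (110.72850036621094, 67.0548324584961), 73.01187133789062)
t 27.3 pos [ 0.6658 -0.1025  0.2144] th 73.4 tr [ 23.19 -11.11   1.25] len 25.7
```

View pics/w15.png

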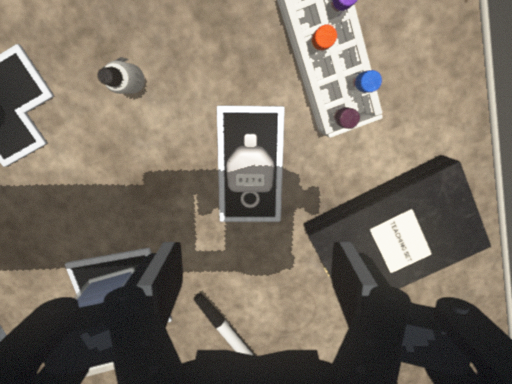

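The counter lies centred and lengthwise on the oblong plate (250,165). The pot goes from the mat to the round plate last.

>>> play_rows(deltas=[{"translation":[3.5,-1.7,0],"rot":[0,0,0],"gripper":0.85},{"translation":[7,-3.4,0],"rot":[0,0,0],"gripper":0.85},{"translation":[10.5,-5.1,0],"rot":[0,0,0],"gripper":0.85},{"translation":[14,-6.8,0],"rot":[0,0,0],"gripper":0.85},{"translation":[17.5,-8.4,0],"rot":[0,0,0],"gripper":0.85}])

```text
t: 27.73
position: [0.6301, 0.0921, 0.204]
tool_rot: [-2.519, -1.876, 0.001]
ft_force: [0.7, -0.6, 0.4]
opening: 0.85
grip_force: 0.0
```

>>> play_rows(deltas=[{"translation":[3,-1.4,2],"rot":[0,0,0],"gripper":0.85},{"translation":[5.7,-2.7,5],"rot":[0,0,0],"gripper":0.85},{"translation":[5.7,-2.7,8],"rot":[0,0,0],"gripper":0.85},{"translation":[5.7,-2.7,8],"rot":[0,0,0],"gripper":0.85},{"translation":[5.7,-2.7,8],"rot":[0,0,0],"gripper":0.85}])

```text
t: 28.15
position: [0.6198, 0.1528, 0.1224]
tool_rot: [-2.517, -1.876, 0.007]
ft_force: [0.2, -0.2, 0.3]
opening: 0.848
grip_force: 0.0
```

Run:
```python
from h import *
arm.get_image("side")
s=arm.sense();p,d=arm.get_image("wrist");c=cam("wrist",s);C=cloud(c,d)
m=((abs(C[...,2]-.061)<.004)&(np.hypot(C[...,0]-.626,C[...,1]-.151)<.04)&(d>0)).astype(np.uint8)
q=max(cv2.findContours(m,0,1)[0],key=cv2.contourArea)[:,0];w=(toplane(c,q,.061)[:,:2]*1000).astype(np.float32)
e=cv2.minEnclosingCircle(w);print(m.sum(),e)
k=(C[...,2]>.02)&(C[...,2]<.15)&(d>0);r=np.hypot(C[...,0]-.626,C[...,1]-.151);k&=(r>.035)&(r<.1);print("near",C[k][::max(1,k.sum()//8)].round(3).tolist())
go(e[0][0]/1000,e[0][1]/1000,.044)
p,d,c=load("pics/w12.npz")
w=toplane(c,[(175.5,132),(280.5,132),(228,80),(228,186)],.006)*1000;print("round w12",w[:2].mean(0),w[2:].mean(0))
```

```text
3833 ((627.471923828125, 152.2581787109375), 23.03860092163086)
near [[0.584, 0.175, 0.125], [0.589, 0.169, 0.124], [0.578, 0.173, 0.132], [0.669, 0.145, 0.135], [0.589, 0.17, 0.139], [0.668, 0.146, 0.143], [0.578, 0.173, 0.147], [0.587, 0.161, 0.141], [0.584, 0.153, 0.148]]
t 28.2 pos [0.6228 0.1521 0.1264] th 73.3 tr [0.15 0.43 8.24] len 8.3
round w12 [477.69588128 249.91511975   6.        ] [474.72739546 247.93485469   6.        ]
```

>>> play_rows(deltas=[{"translation":[0.1,0.4,2.5],"rot":[0,0,0],"gripper":0.85},{"translation":[0.1,0.4,5],"rot":[0,0,0],"gripper":0.85},{"translation":[0.1,0.4,7.5],"rot":[0,0,0],"gripper":0.85},{"translation":[0.1,0.4,8.2],"rot":[0,0,0],"gripper":0.85},{"translation":[0.1,0.4,8.2],"rot":[0,0,0],"gripper":0.85}])

```text
t: 28.67
position: [0.6254, 0.1517, 0.0422]
tool_rot: [-2.52, -1.875, 0.002]
ft_force: [-0.1, 0.5, 0.1]
opening: 0.853
grip_force: 0.0
```

>>> play_rows(deltas=[{"translation":[0,0,0],"rot":[0,0,0],"gripper":0.8},{"translation":[0,0,0],"rot":[0,0,0],"gripper":0.7},{"translation":[0,0,0],"rot":[0,0,0],"gripper":0.6},{"translation":[0,0,0],"rot":[0,0,0],"gripper":0.5},{"translation":[0,0,0],"rot":[0,0,0],"gripper":0.3}], newtons=30)

```text
t: 29.08
position: [0.6271, 0.1527, 0.0449]
tool_rot: [2.517, 1.876, 0.004]
ft_force: [-0.8, -0.6, 5.3]
opening: 0.521
grip_force: 30.0
```

>>> play_rows(deltas=[{"translation":[0,0,0],"rot":[0,0,0],"gripper":0.3},{"translation":[0,0,0],"rot":[0,0,0],"gripper":0.3},{"translation":[0,0,0],"rot":[0,0,0],"gripper":0.3},{"translation":[0,0,0],"rot":[0,0,0],"gripper":0.3},{"translation":[0,0,0],"rot":[0,0,0],"gripper":0.3}])

```text
t: 29.5
position: [0.6271, 0.1527, 0.0449]
tool_rot: [2.517, 1.876, 0.004]
ft_force: [-0.1, -1.0, 7.1]
opening: 0.527
grip_force: 30.0
```

>>> play_rows(deltas=[{"translation":[0,0,-2],"rot":[0,0,0],"gripper":0.3},{"translation":[0,0,-5],"rot":[0,0,0],"gripper":0.3},{"translation":[0,0,-8],"rot":[0,0,0],"gripper":0.3},{"translation":[0,0,-9],"rot":[0,0,0],"gripper":0.3},{"translation":[0,0,-9],"rot":[0,0,0],"gripper":0.3}])

```text
t: 29.92
position: [0.6279, 0.1529, 0.1368]
tool_rot: [2.516, 1.875, 0.01]
ft_force: [-0.1, 0.5, -0.0]
opening: 0.528
grip_force: 31.0
```

Run:
```python
from h import *
arm.get_image("side");s=arm.sense();p,d=arm.get_image("wrist");c=cam("wrist",s);C=cloud(c,d)
k=cv2.inRange(cv2.cvtColor(p,cv2.COLOR_RGB2HSV),(20,150,100),(35,255,255))>0;k&=d>0
print("cap z",np.median(C[k][:,2]),"expect",s["position"][2]+.0161,s["grip_force"])
go(.4743,.2478,.135)
```

```text
cap z 0.1485962678309231 expect 0.15004535736825253 31.02022111415863
t 30.0 pos [0.625  0.1526 0.1319] th 73.4 tr [  4.81 -17.17  -0.3 ] len 17.8
```

>>> play_rows(deltas=[{"translation":[1,-3.5,0],"rot":[0,0,0],"gripper":0.3},{"translation":[2,-7,0],"rot":[0,0,0],"gripper":0.3},{"translation":[3,-10.5,0],"rot":[0,0,0],"gripper":0.3},{"translation":[4,-14,0],"rot":[0,0,0],"gripper":0.3},{"translation":[4.8,-17.1,0],"rot":[0,0,0],"gripper":0.3}])

```text
t: 30.43
position: [0.4718, 0.2478, 0.1297]
tool_rot: [-2.517, -1.876, 0.008]
ft_force: [1.0, -0.2, -1.2]
opening: 0.531
grip_force: 31.1
```

>>> play_rows(deltas=[{"translation":[0,0,1],"rot":[0,0,0],"gripper":0.3},{"translation":[0,0,3],"rot":[0,0,0],"gripper":0.3},{"translation":[0,0,5],"rot":[0,0,0],"gripper":0.3},{"translation":[0,0,6],"rot":[0,0,0],"gripper":0.3},{"translation":[0,0,6],"rot":[0,0,0],"gripper":0.3}])

```text
t: 30.85
position: [0.4723, 0.2464, 0.0682]
tool_rot: [-2.517, -1.875, 0.013]
ft_force: [0.2, 0.4, -0.9]
opening: 0.529
grip_force: 31.2
```

```bash
python3 -c "
from h import *
arm.get_image('side');go(.4743,.2478,.0449)"
```

```text
t 30.9 pos [0.4737 0.2468 0.0701] th 73.4 tr [0.12 0.04 2.52] len 2.5
```

>>> play_rows(deltas=[{"translation":[0.1,0,1],"rot":[0,0,0],"gripper":0.3},{"translation":[0.1,0,1.7],"rot":[0,0,0],"gripper":0.3},{"translation":[0.1,0,2.1],"rot":[0,0,0],"gripper":0.3},{"translation":[0.1,0,2.3],"rot":[0,0,0],"gripper":0.3},{"translation":[0.1,0,2.3],"rot":[0,0,0],"gripper":0.3}])

```text
t: 31.32
position: [0.4755, 0.2484, 0.0492]
tool_rot: [-2.519, -1.877, 0.001]
ft_force: [-0.3, -0.9, -0.5]
opening: 0.528
grip_force: 31.2
```

>>> play_rows(deltas=[{"translation":[0,0,0.1],"rot":[0,0,0],"gripper":0.3},{"translation":[0,0,0.2],"rot":[0,0,0],"gripper":0.3},{"translation":[0,0,0.2],"rot":[0,0,0],"gripper":0.3},{"translation":[0,0,0.2],"rot":[0,0,0],"gripper":0.3},{"translation":[0,0,0.2],"rot":[0,0,0],"gripper":0.3}])

```text
t: 31.73
position: [0.4758, 0.2485, 0.0479]
tool_rot: [2.519, 1.877, 0.001]
ft_force: [0.7, -0.4, 0.0]
opening: 0.527
grip_force: 31.2
```

>>> play_rows(deltas=[{"translation":[0,0,0.1],"rot":[0,0,0],"gripper":0.3},{"translation":[0,0,0.2],"rot":[0,0,0],"gripper":0.3},{"translation":[0,0,0.3],"rot":[0,0,0],"gripper":0.3},{"translation":[0,0,0.3],"rot":[0,0,0],"gripper":0.3},{"translation":[0,0,0.3],"rot":[0,0,0],"gripper":0.3}])

```text
t: 32.15
position: [0.4758, 0.2485, 0.0449]
tool_rot: [-2.519, -1.877, -0.0]
ft_force: [-1.2, -0.7, 2.8]
opening: 0.527
grip_force: 31.4
```

>>> play_rows(deltas=[{"translation":[0,0,0],"rot":[0,0,0],"gripper":0.55},{"translation":[0,0,0],"rot":[0,0,0],"gripper":0.65},{"translation":[0,0,0],"rot":[0,0,0],"gripper":0.75},{"translation":[0,0,0],"rot":[0,0,0],"gripper":0.9},{"translation":[0,0,0],"rot":[0,0,0],"gripper":0.9}])

```text
t: 32.57
position: [0.4757, 0.2484, 0.0445]
tool_rot: [-2.519, -1.877, 0.0]
ft_force: [0.4, 0.1, 1.3]
opening: 0.901
grip_force: 0.0
```

>>> play_rows(deltas=[{"translation":[0,0,-2],"rot":[0,0,0],"gripper":0.9},{"translation":[0,0,-6],"rot":[0,0,0],"gripper":0.9},{"translation":[0,0,-10],"rot":[0,0,0],"gripper":0.9},{"translation":[0,0,-14],"rot":[0,0,0],"gripper":0.9},{"translation":[0,0,-18],"rot":[0,0,0],"gripper":0.9}])

```text
t: 32.98
position: [0.4753, 0.2483, 0.2264]
tool_rot: [-2.519, -1.877, 0.0]
ft_force: [0.0, 0.9, 0.5]
opening: 0.902
grip_force: 0.0
```

>>> play_rows(deltas=[{"translation":[-4,0,-2],"rot":[0,0,0],"gripper":0.9},{"translation":[-8,0,-4],"rot":[0,0,0],"gripper":0.9},{"translation":[-12,0,-6],"rot":[0,0,0],"gripper":0.9},{"translation":[-14,0,-7],"rot":[0,0,0],"gripper":0.9},{"translation":[-14,0,-7],"rot":[0,0,0],"gripper":0.9}])

```text
t: 33.4
position: [0.4363, 0.1112, 0.2983]
tool_rot: [2.519, 1.869, 0.007]
ft_force: [0.8, 0.3, 0.6]
opening: 0.899
grip_force: 0.0
```

Run:
```python
from h import *
arm.get_image("side");arm.get_image("side");s=arm.sense();print(s["t"],s["position"])
p,d=arm.get_image("wrist");np.savez("pics/w20.npz",p=p,d=d,pos=s["position"],rot=s["tool_rot"])
def top(n,c,d,x,y,z,R=.045):
    C=cloud(c,d);m=((abs(C[...,2]-z)<.006)&(np.hypot(C[...,0]-x,C[...,1]-y)<R)&(d>0)).astype(np.uint8)
    cs=cv2.findContours(m,0,1)[0]
    if not cs: print(n,"none");return
    q=max(cs,key=cv2.contourArea)[:,0];w=(toplane(c,q,z)[:,:2]*1000).astype(np.float32);print(n,m.sum(),np.round(cv2.minAreaRect(w)[0],1),np.round(cv2.minAreaRect(w)[1],1))
for cn in("wrist","side","scene"):
    pp,dd=(p,d) if cn=="wrist" else arm.get_image(cn)
    c=cam(cn,s);print(cn)
    top("pot want 474.5,248",c,dd,.4745,.248,.061);top("vial want 428.5,34.5",c,dd,.4285,.0345,.092);top("jar want 468.5,-206",c,dd,.4685,-.206,.098);top("ctr want 661,-104",c,dd,.661,-.104,.03);top("drop",c,dd,.571,.01,.06,.03)
    if cn=="wrist":
        m=((pp.max(2)<75)).astype(np.uint8);k=np.zeros_like(m);cv2.fillPoly(k,[proj(c,[[.4745+.058*np.cos(a),.248+.058*np.sin(a),.006] for a in np.linspace(0,6.28,40)]).astype(np.int32)],1)
        ys,xs=np.where(m*k);w=(toplane(c,np.c_[xs,ys],.006)[:,:2]*1000).astype(np.float32);print("round inlay",cv2.minEnclosingCircle(w))
```

```text
33.5 [0.43588344 0.11370046 0.29529   ]
wrist
pot want 474.5,248 1752 [475. 245.] [42.5 44.9]
vial want 428.5,34.5 547 [430.8  36.4] [29.7 28.5]
jar want 468.5,-206 none
ctr want 661,-104 945 [ 658.2 -100. ] [44.5 48.1]
drop 128 [572.4  14.8] [13.6 15.4]
round inlay ((475.2624206542969, 248.23416137695312), 47.25862503051758)
side
pot want 474.5,248 111 [473.3 253.4] [43.5 44.6]
vial want 428.5,34.5 36 [428.6  42. ] [25.7 37.4]
jar want 468.5,-206 103 [ 469.4 -196.2] [57.3 68.4]
ctr want 661,-104 68 [659. -96.] [49.7 45.2]
drop 9 [571.3  21.2] [ 7.6 19.3]
scene
pot want 474.5,248 97 [473.7 240.2] [41.9 46.3]
vial want 428.5,34.5 63 [428.2  28.3] [25.5 26.3]
jar want 468.5,-206 398 [ 468.3 -210.8] [59.1 59.4]
ctr want 661,-104 152 [ 657.3 -110.9] [46.2 45. ]
drop 17 [571.4   9.5] [14.3 12.1]
```

```bash
python3 -c "
from cell import arm
print(arm.sign_off())"
```

```text
the job is handed in; nothing more can be done
None
```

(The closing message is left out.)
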